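Pack out and clamp a power module on its test cold plate

ROBOT

A 6-joint arm with a two-finger parallel gripper is mounted at the origin on the work surface. World frame = base frame: x ahead of the robot, y to its left, z up, the work surface at z = 0. Lengths are in m, angles in degrees, forces in N, time in s.
With the tool pointing down it reaches from about 0.3 to 0.775 m from the base axis. Payload 14.6 kg.
Tool frame: the origin (TCP) lies midway between the tips of the shut fingers; the grasp point (between the pads) lies r.grip_point_offset behind it (r.grip_point_offset is the distance from the TCP to the grasp point, in m); z points along the fingers, y is the direction in which the jaws open and shut (so a half turn about z gives the same grasp; the last joint's range is limited). The gripper opens to 85 mm and grips with 20 to 120 N. Pads are 22 mm wide; open, the fingers measure 114 mm over their backs; the gripper's body (76 mm by 85 mm) begins 54 mm behind the grasp point. The pads swing forward as they close: fully open they stand 13 mm farther back than shut.
Start: joints at [-3.816, 17.183, 87.147, -0, 75.671, -3.816], TCP at [0.55, -0, 0.231] pointing down, gripper open.
Joint ranges: [-173.82, 173.82], [-45.26, 126.66], [13.44, 144.39], [-59.66, 239.66], [0, 175.72], [-146.38, 146.38]. Speed limits (degrees/s): [127.2, 127.2, 147.25, 180, 180, 180].

INTERFACE

Orientations are given as [roll, pitch, yaw] about the fixed x, y, z axes, in that order (R = Rz(yaw) Ry(pitch) Rx(roll)).
In Python, from bench import r gives the robot as it stands.
- The arm moves only by the tool step_arm, never from a script. Its argument "targets" is a list of rows, each a list of 5 numbers: the closure, from 0 (fully open) to 1 (shut), then the shift along the tool's x, y, z in cm, then the turn about the tool's z in rad. In form: [[claw, dx, dy, dz, twist], ...]. A call has 1 to 12 rows; each row shifts and turns the commanded pose from where the row before left it, along the tool's axes as they then stand; what a row does not reach is not made up. A row lasts 1/12 s, in which the tool goes at most 41.7 mm and 7.16 degrees, less where a joint would pass 70% of its speed; a pose out of reach is approached as far as the arm can. A call is refused whole if a number of a shift passes 4.17 or a number of a turn 0.125, either way. A call with a gripper value outside its range is refused whole. The fingers move at their own pace and stop on an object; the grip force is fixed at half the most. Time passes only in rows, so rows that do not move let the fingers close. It gives the time, the measured TCP pose, the force and the opening at its end, in the units of the state.
- r.read_state(): the state, without advancing time (a new reading comes with each control period).
- r.snapshot(name): name is "scene" or "side" or "wrist"; returns a dict with "img" (400x640x3 uint8, red, green, blue), "fx", "fy", "cx", "cy" (pixels), "dist" ([k1, k2, p1, p2, k3] as OpenCV has them; the pictures are not rectified), "view" (4x4, takes a point from world to camera coordinates). Camera axes: x right, y down, z forward; pixel columns grow to the right and rows downward; lengths in m; the calibration is good to about 2 mm. A picture is of the moment at which its call begins. There is no depth.
- r.hand_in(): hands the job in, once; it reports no verdict.
The state is a dict: "clock": time; "joint_positions": joint angles; "qvel": joint speeds; "joint_efforts": joint torques, N m; "ee_pos": TCP position; "tcp_rot": TCP orientation; "ft_force": force on the tool from outside, world axes, zero at the start; "moment": the same for the moment, N m; "gripper_width": opening from 0.0 (shut) to 1.0 (fully open).
Only numpy, scipy, OpenCV 4.12 (cv2) and the standard library are available. Lean on these libraries where they do the work, as an engineer would, in place of code of your own. Each camera call takes 0.05 s, during which the arm holds its last target.

TASK

Clamp the black power module in the test fixture for its run: stack spacer plates from the blue mat on top of the module, flat, centred under the clamping point and with their long side square across the bar, choosing them so that the pressure bar will lie level on the stack. Then push the raised bar over so that it comes down to rest on the stack, and only then turn the red-knobbed latch fully home over the end of the bar. Leave the plates you do not need on the mat and the other things on the bench where they are.

Things in the scene. Friction and masses are not known exactly. Their poses are not given: they have to be found in the camera images.
- fixture: Clamp fixture, fixed to the bench: aluminium cold plate 124 x 310 x 20 mm. Origin at the centre of its underside, on the bench, straight below the clamping point. Its y axis runs along the closed bar from the latch pillar (y = -120 mm) to the hinge clevis (y = +125 mm, 104 mm high), x across the bar, z up. A frame 8 mm high stands round the module.
- module_top (a point): Centre of the flat black top of the power module that sits fixed in the fixture, under the clamping point. The flat top is 74 mm (x, across the bar) by 62 mm (y, along the bar); axes as the fixture's. Modules differ in height: this top lies 16 to 25 mm below foot_level. At both x ends are lower shelves with brass terminals.
- foot_level (a point): A fixed point on the fixture, 74 mm above the bench and straight above module_top: where the centre of the underside of the bar's pressure foot is when the bar lies exactly level. The height of this point above module_top is the gap to be filled by the plates.
- hinge (a point): The hinge pin of the pressure bar, 92 mm above the bench, 125 mm from the clamping point along the fixture's +y; the bar swings in the fixture's y-z plane about the x axis through it. Upright, the bar's free end stands 317 mm above the bench, in the way of low moves across.
- bar (a joint): Angle of the pressure bar, rad: 0 = level, + = free end up, 1.57 = upright; starts leaning back past upright at 1.7 to 1.95; stops at 2.0 and -0.06. The hinge is stiff and damped: near upright the bar stays where left (1 N at bar_back moves it slowly, a few N faster); below about 1.1 rad it sinks by its own weight in about 2 s and rests on what is under its foot.
- bar_back (a point): Push here to swing the bar over: point on the bar's upper face (which looks outward, away from the module, when raised), 195 mm from the hinge pin; its z axis is that face's outward normal. Steel bar 26 mm wide, 12 mm thick, free end (yellow band) 225 mm from the pin; black rubber foot, 22 mm across, 12 mm deep, below it 125 mm from the pin.
- latch (a joint): Angle of the quarter-turn latch in rad: 0 = fully home against its stop, its nose pointing along the bar and over the bar's end; positive = open, counter-clockwise from above. It starts at 1.2 to 1.7 (nearly a quarter turn) and stays where it is left; under 2 N at the knob turns it.
- latch_pivot (a point): The upright axis of the latch on its pillar, 105 mm above the bench, 120 mm from the clamping point along the fixture's -y. The latch arm is 8 mm thick; its nose is 35 mm long and its handle arm points the opposite way.
- latch_knob (a point): Middle of the red upright knob on the latch's handle arm, 70 mm from the pivot: a post 16 mm across and 36 mm tall, from 109 to 145 mm above the bench. With the latch home it lies beyond the pivot from the bar; open, it lies on the far (+x) side.
- mat: Thin blue mat on the bench, 270 x 240 x 3 mm, fixed, on which the spacer plates lie; origin at the centre of its underside, x along the 270 mm side.
- p6_mid (a point): Centre (half-way up) of the green spacer plate: 56 mm (its x) by 40 mm (its y) by 6 mm thick, 26 g, loose, flat on the blue mat at the start.
- p8_mid (a point): Centre (half-way up) of the red spacer plate: 56 mm (its x) by 40 mm (its y) by 8 mm thick, 34 g, loose, flat on the blue mat at the start.
- p10_mid (a point): Centre (half-way up) of the cream-white spacer plate: 56 mm (its x) by 40 mm (its y) by 10 mm thick, 43 g, loose, flat on the blue mat at the start.
- p14_mid (a point): Centre (half-way up) of the ochre-yellow spacer plate: 56 mm (its x) by 40 mm (its y) by 14 mm thick, 60 g, loose, flat on the blue mat at the start.
- standoff_center (a point): Bystander: centre of a loose brass standoff, 14 mm across, 28 mm tall, upright at the far edge of the mat.
- spare_mid (a point): Bystander: centre of a loose spare black power module, 100 x 62 x 34 mm.
- roll: Bystander: loose roll of labels lying flat, 64 mm across, 30 mm tall, origin at its underside.
- screwdriver_grip (a point): Bystander: handle of a loose screwdriver lying to the left of the fixture, handle about 25 mm thick.
- scanner: Bystander: loose dark hand-held code scanner lying on its side, about 140 x 120 x 55 mm, origin under its head.
Mind the look-alikes: they are no part of the job. Of the things that look like the part that bears p10_mid, the middle-sized one is meant.

How it is judged (in metres and radians):
On the way, in this order (a step that is already met when the one before it is completed fails the run):
1. with the bar still up, a stack of plates on the module fills the gap and is let go: its top within 2 mm of the foot's level height, the plates in it flat, centred and square, the others on the mat (((horizontal distance between p6_mid and module_top below 0.012 m and angle between the x axis of p6_mid and the x axis of module_top, either way round below 0.22 rad and z of p6_mid in the frame of module_top above 0.001 m and angle between p6_mid's own z axis and vertical below 0.04 rad) or (height (world z) of p6_mid below 0.009 m and horizontal distance between p6_mid and mat below 0.18 m)) and ((horizontal distance between p8_mid and module_top below 0.012 m and angle between the x axis of p8_mid and the x axis of module_top, either way round below 0.22 rad and z of p8_mid in the frame of module_top above 0.002 m and angle between p8_mid's own z axis and vertical below 0.04 rad) or (height (world z) of p8_mid below 0.01 m and horizontal distance between p8_mid and mat below 0.18 m)) and ((horizontal distance between p10_mid and module_top below 0.012 m and angle between the x axis of p10_mid and the x axis of module_top, either way round below 0.22 rad and z of p10_mid in the frame of module_top above 0.003 m and angle between p10_mid's own z axis and vertical below 0.04 rad) or (height (world z) of p10_mid below 0.011 m and horizontal distance between p10_mid and mat below 0.18 m)) and ((horizontal distance between p14_mid and module_top below 0.012 m and angle between the x axis of p14_mid and the x axis of module_top, either way round below 0.22 rad and z of p14_mid in the frame of module_top above 0.005 m and angle between p14_mid's own z axis and vertical below 0.04 rad) or (height (world z) of p14_mid below 0.013 m and horizontal distance between p14_mid and mat below 0.18 m)) and (((horizontal distance between p6_mid and module_top below 0.012 m and angle between the x axis of p6_mid and the x axis of module_top, either way round below 0.22 rad and z of p6_mid in the frame of module_top above 0.001 m and angle between p6_mid's own z axis and vertical below 0.04 rad) and contact force between the fingers and p6 below 0.1 N and z of p6_mid in the frame of foot_level between -0.005 and -0.001 m) or ((horizontal distance between p8_mid and module_top below 0.012 m and angle between the x axis of p8_mid and the x axis of module_top, either way round below 0.22 rad and z of p8_mid in the frame of module_top above 0.002 m and angle between p8_mid's own z axis and vertical below 0.04 rad) and contact force between the fingers and p8 below 0.1 N and z of p8_mid in the frame of foot_level between -0.006 and -0.002 m) or ((horizontal distance between p10_mid and module_top below 0.012 m and angle between the x axis of p10_mid and the x axis of module_top, either way round below 0.22 rad and z of p10_mid in the frame of module_top above 0.003 m and angle between p10_mid's own z axis and vertical below 0.04 rad) and contact force between the fingers and p10 below 0.1 N and z of p10_mid in the frame of foot_level between -0.007 and -0.003 m) or ((horizontal distance between p14_mid and module_top below 0.012 m and angle between the x axis of p14_mid and the x axis of module_top, either way round below 0.22 rad and z of p14_mid in the frame of module_top above 0.005 m and angle between p14_mid's own z axis and vertical below 0.04 rad) and contact force between the fingers and p14 below 0.1 N and z of p14_mid in the frame of foot_level between -0.009 and -0.005 m)) and value of joint bar above 1.2 rad), for 0.2 s.
2. the bar is down, level within 1 degree and bearing on the stack, while the latch is still open (value of joint bar between -0.0175 and 0.0175 rad and (contact force between bar and p6 above 0.2 N or contact force between bar and p8 above 0.2 N or contact force between bar and p10 above 0.2 N or contact force between bar and p14 above 0.2 N) and value of joint latch above 0.5 rad), for 0.2 s.
At the end, for the whole second after the job is handed in: Bar at rest, level within 1 degree (0.0175 rad), bearing on the plates (over 0.2 N). Every plate at rest: either flat in the stack, within 12 mm of the module's centre and long side square across the bar within 0.22 rad, or flat on the mat. Latch home within 0.12 rad (((horizontal distance between p6_mid and module_top below 0.012 m and angle between the x axis of p6_mid and the x axis of module_top, either way round below 0.22 rad and z of p6_mid in the frame of module_top above 0.001 m and angle between p6_mid's own z axis and vertical below 0.04 rad) or (height (world z) of p6_mid below 0.009 m and horizontal distance between p6_mid and mat below 0.18 m)) and ((horizontal distance between p8_mid and module_top below 0.012 m and angle between the x axis of p8_mid and the x axis of module_top, either way round below 0.22 rad and z of p8_mid in the frame of module_top above 0.002 m and angle between p8_mid's own z axis and vertical below 0.04 rad) or (height (world z) of p8_mid below 0.01 m and horizontal distance between p8_mid and mat below 0.18 m)) and ((horizontal distance between p10_mid and module_top below 0.012 m and angle between the x axis of p10_mid and the x axis of module_top, either way round below 0.22 rad and z of p10_mid in the frame of module_top above 0.003 m and angle between p10_mid's own z axis and vertical below 0.04 rad) or (height (world z) of p10_mid below 0.011 m and horizontal distance between p10_mid and mat below 0.18 m)) and ((horizontal distance between p14_mid and module_top below 0.012 m and angle between the x axis of p14_mid and the x axis of module_top, either way round below 0.22 rad and z of p14_mid in the frame of module_top above 0.005 m and angle between p14_mid's own z axis and vertical below 0.04 rad) or (height (world z) of p14_mid below 0.013 m and horizontal distance between p14_mid and mat below 0.18 m)) and value of joint bar between -0.0175 and 0.0175 rad and (contact force between bar and p6 above 0.2 N or contact force between bar and p8 above 0.2 N or contact force between bar and p10 above 0.2 N or contact force between bar and p14 above 0.2 N) and value of joint latch below 0.12 rad and linear speed of each of p6, p8, p10, p14 below 0.01 m/s and velocity of joint bar below 0.02 rad/s); the robot touches nothing.
It fails at once if the standoff is moved more than 40 mm (distance of standoff_center from where it was at the start of the episode above 0.04 m).
It fails at once if the spare module is moved more than 40 mm (distance of spare_mid from where it was at the start of the episode above 0.04 m).
It fails at once if the label roll is moved more than 40 mm (distance of roll from where it was at the start of the episode above 0.04 m).
It fails at once if the screwdriver is moved more than 40 mm (distance of screwdriver_grip from where it was at the start of the episode above 0.04 m).
It fails at once if the scanner is moved more than 40 mm (distance of scanner from where it was at the start of the episode above 0.04 m).
It also fails if it takes over 72 s, if anything falls off the work surface, if the arm or the gripper's body presses on something with over 40 N, if the wrist force passes 120 N, or if a joint passes its speed limit or range.

## Working session

There is one attempt and no reset: what is moved stays moved. The work goes in short steps, Python scripts to look and compute and a tool call to move; the robot and the scene stay as the last step left them, time stands still between calls to the robot, and variables do not carry over. Pictures are saved under pics/ and viewed, and the job is handed in when it is done.

Besides the shell and the picture viewer there is one more tool, called after ">>>" by a JSON object that holds its "api" and its "payload". step_arm: Moves the arm, as the interface text tells. Its arguments: {"type":"object","properties":{"targets":{"type":"array"}},"required":["targets"]}

```bash
ls; mkdir -p pics; python3 - <<'E'
from bench import r
import cv2,pickle
print(r.read_state(), r.grip_point_offset)
for n in ["scene","side","wrist"]:
    s=r.snapshot(n); cv2.imwrite(f"pics/{n}0.png",s["img"][:,:,::-1]); pickle.dump(s,open(f"{n}0.pkl","wb"))
    print(n,s["fx"],s["fy"],s["cx"],s["cy"],s["dist"],s["view"].tolist() if hasattr(s["view"],'tolist') else s["view"])
E
```

```text
pics
{'clock': 0.0, 'joint_positions': array([-3.81338399e+00,  1.72174162e+01,  8.71831462e+01, -7.56890345e-04,
        7.56695267e+01, -3.81748876e+00]), 'qvel': array([ 0.01218415, -0.04397722,  0.01029323, -0.01227633,  0.03905133,
       -0.03302177]), 'joint_efforts': array([ 2.33377898e-03, -5.43485534e+01, -3.61782753e+01,  2.82532977e-05,
        4.14875918e-03, -3.55991256e-05]), 'ee_pos': array([5.49750610e-01, 3.46909160e-05, 2.30683185e-01]), 'tcp_rot': array([-1.79930018e+02, -3.93494213e-03,  9.00042902e+01]), 'ft_force': array([-0.03842563,  0.09357944,  0.07281419]), 'moment': array([ 0.01607497, -0.01292232, -0.01615275]), 'gripper_width': 1.0010370388307894} 0.0187
scene 397.9694000361141 397.9694000361141 316.93185501874245 195.1900953519791 [-0.07461918  0.          0.          0.          0.        ] [[0.7735767677909812, 0.6334669132466869, 0.017281613228321967, -0.3988006838873826], [0.42940265122695565, -0.5039321123024937, -0.7494436531918917, -0.11270668278366033], [-0.46603899778164504, 0.587172969415369, -0.661842546633728, 1.551251870707865], [0.0, 0.0,
[... 159 characters left out ...]
818139937, -0.4415329788848306, 0.01125864884281549, -0.4145890232533051], [-0.29265580219283266, -0.6133683360238782, -0.7335747172620989, 0.26974587817508855], [0.33080312885392676, 0.6548495345652974, -0.6795155458266321, 0.9386179472772284], [0.0, 0.0, 0.0, 1.0]]
wrist 357.34187247114795 357.34187247114795 316.71940938923564 202.4183693699405 [-0.08199943  0.          0.          0.          0.        ] [[0.999999196334969, -0.00095887123590946, -0.0008293945806651416, -0.5501209301253236], [-0.0006734144948625024, -0.9560134174843147, 0.2933221643566693, -0.03979094164358677], [-0.0010741705337609427, -0.29332137009757026, -0.9560132948875504, 0.37906804449162923], [0.0, 0.0, 0.0, 1.0]]
```

View pics/scene0.png

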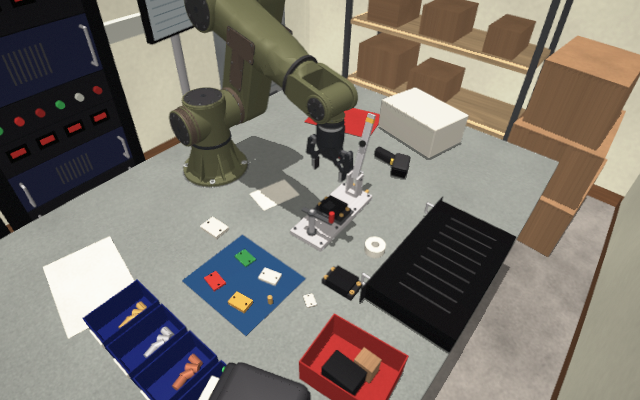

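View pics/side0.png

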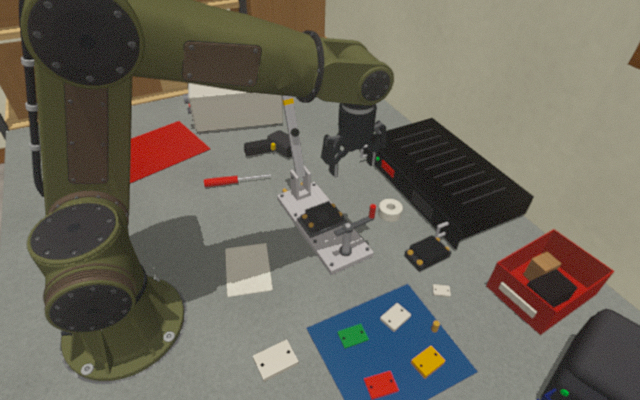

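View pics/wrist0.png

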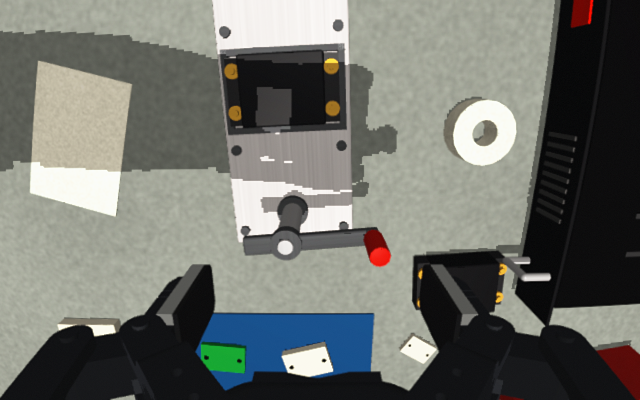

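Lookalikes of p10 (scene image): large cream plate on the bench (214,227), mid-sized one on the mat (270,276), small tag (309,300). I'd choose the mat one. I'll check close crops next.

```bash
cat > h.py <<'E'
import numpy as np,cv2
def K(s): return np.array([[s["fx"],0,s["cx"]],[0,s["fy"],s["cy"]],[0,0,1.]])
def proj(s,P):
    P=np.atleast_2d(np.asarray(P,float)); V=np.asarray(s["view"])
    rv,_=cv2.Rodrigues(V[:3,:3]); return cv2.projectPoints(P,rv,V[:3,3],K(s),np.array(s["dist"],float))[0][:,0]
def ray(s,uv):
    V=np.asarray(s["view"]);uv=np.asarray(uv,float).reshape(-1,1,2)
    n=cv2.undistortPoints(uv,K(s),np.array(s["dist"],float))[:,0]
    d=np.c_[n,np.ones(len(n))]@V[:3,:3]; return -V[:3,:3].T@V[:3,3],d
def onz(s,uv,z):
    c,d=ray(s,uv); return c+d*((z-c[2])/d[:,2:])
def crop(s,name,x0,y0,x1,y1,k):
    im=cv2.resize(s["img"][y0:y1,x0:x1,::-1],None,fx=k,fy=k,interpolation=cv2.INTER_CUBIC); cv2.imwrite("pics/"+name,im)
E
python3 - <<'E'
import pickle;from h import *
s=pickle.load(open("scene0.pkl","rb"));crop(s,"c_scene.png",180,190,340,340,5)
s=pickle.load(open("side0.pkl","rb"));crop(s,"c_side.png",240,260,480,400,3);crop(s,"c_side_fix.png",260,170,420,280,5)
s=pickle.load(open("wrist0.pkl","rb"));crop(s,"c_wrist.png",200,0,400,260,2);
E
```

```text
(no output)
```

View pics/c_scene.png

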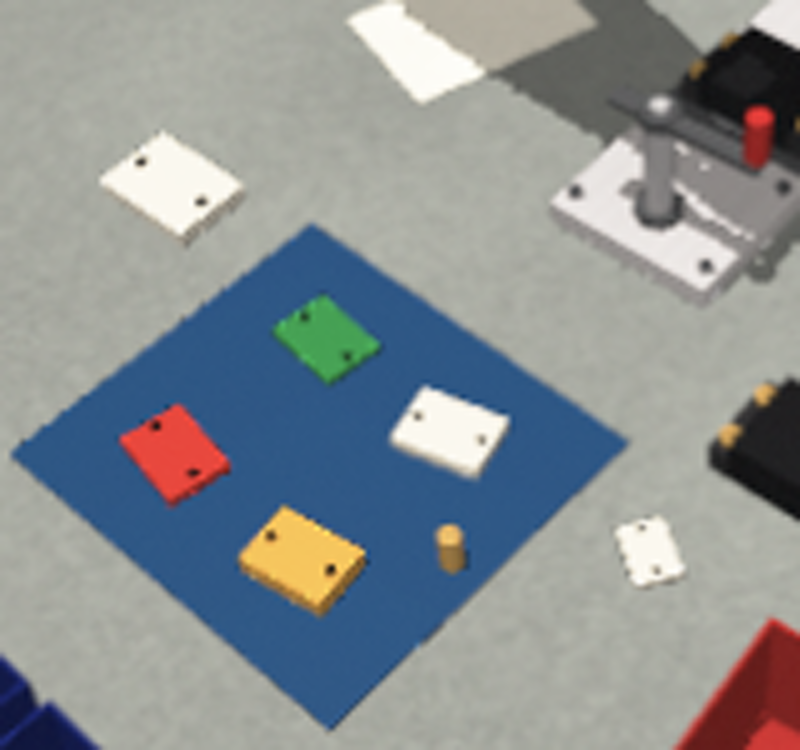

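View pics/c_side.png

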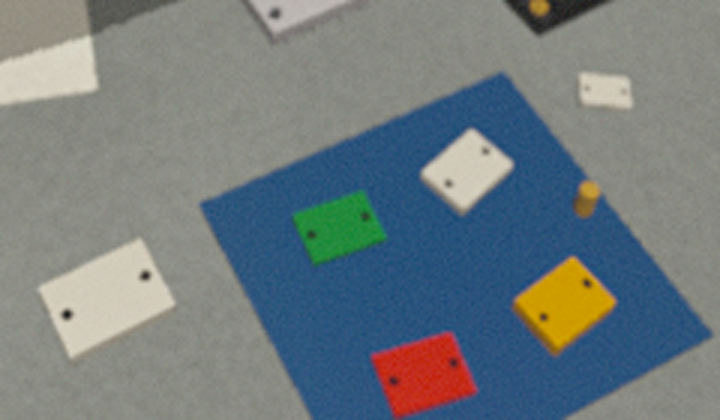

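View pics/c_side_fix.png

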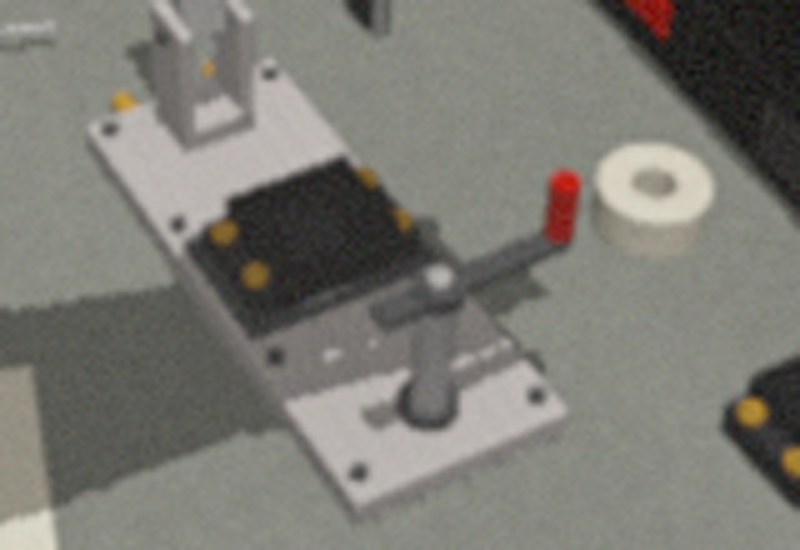

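View pics/c_wrist.png

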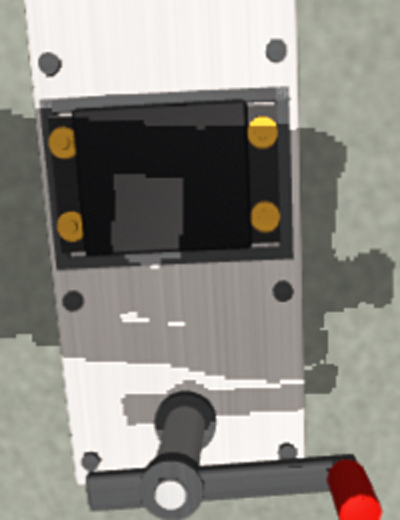

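```bash
python3 - <<'E'
import pickle;from h import *
np.set_printoptions(precision=4,suppress=True)
S={n:pickle.load(open(n+"0.pkl","rb")) for n in("scene","side","wrist")}
sd=S["side"];off=lambda L,o,k:[(x/k+o[0]-.5+.5/k,y/k+o[1]-.5+.5/k) for x,y in L]
print("fix corners side",onz(sd,off([(358,505),(566,408),(90,128)],(260,170),5),.02)[:,:2])
print("fix screws wrist",onz(S["wrist"],off([(49,63),(276,50),(73,300),(283,290),(91,461),(288,452)],(200,0),2),.022)[:,:2])
print("frame corners wrist outer top z28",onz(S["wrist"],off([(38,102),(290,88),(60,268),(294,258)],(200,0),2),.028)[:,:2])
print("mod corners wrist z54",onz(S["wrist"],off([(75,108),(247,100),(252,248),(82,256)],(200,0),2),.054)[:,:2])
print("latch pivot",onz(S["wrist"],off([(170,494)],(200,0),2),.112)[:,:2])
print("knob top",onz(S["wrist"],off([(360,508)],(200,0),2),.145)[:,:2])
# plates by colour, holes too
P={"p6":(.009,[(293,217),(364,191),(386,238),(316,264)]),"p10":(.013,[(420,172),(472,129),(515,163),(462,207)]),"p8":(.011,[(371,353),(452,332),(477,389),(395,416)]),"p14":(.017,[(514,304),(574,257),(617,299),(557,343)])}
Q={"p6":[(273,328),(323,294),(382,345),(331,382)],"p10":[(392,431),(424,387),(510,422),(477,471)],"p8":[(119,440),(178,404),(231,463),(174,500)],"p14":[(239,555),(285,506),(366,554),(320,603)]}
def rep(n,c):
    c=c[:,:2];e=np.roll(c,-1,0)-c;l=np.linalg.norm(e,axis=1)
    i=0 if l[0]+l[2]>l[1]+l[3] else 1
    v=e[i]-e[i+2];print(n,c.mean(0),"len",l,"yaw",np.degrees(np.arctan2(v[1],v[0]))%180)
for n,(z,L) in P.items():
    rep(n+" side",onz(sd,off(L,(240,260),3),z)); rep(n+" scene",onz(S["scene"],off(Q[n],(180,190),5),z))
print("wr p10",onz(S["wrist"],[(282,354),(326,345),(333,370),(290,378)],.013)[:,:2])
print("mat side",onz(sd,off([(201,204),(503,72),(712,334)],(240,260),3),.003)[:,:2])
print("mat scene",onz(S["scene"],off([(311,224),(629,443),(331,730),(12,454)],(180,190),5),.003)[:,:2])
print("standoff top",onz(sd,off([(589,187)],(240,260),3),.031)[:,:2], "scene",onz(S["scene"],off([(450,533)],(180,190),5),.031)[:,:2])
E
```

```text
fix corners side [[ 0.4643 -0.0795]
 [ 0.587  -0.0708]
 [ 0.4516  0.2263]]
fix screws wrist [[ 0.4654  0.1292]
 [ 0.5694  0.1338]
 [ 0.4704  0.0194]
 [ 0.5743  0.024 ]
 [ 0.4744 -0.066 ]
 [ 0.5785 -0.0609]]
frame corners wrist outer top z28 [[0.4608 0.1115]
 [0.5756 0.1166]
 [0.4664 0.0358]
 [0.5789 0.0402]]
mod corners wrist z54 [[0.4832 0.1059]
 [0.5557 0.1085]
 [0.5582 0.0469]
 [0.4829 0.0438]]
latch pivot [[ 0.5247 -0.0446]]
knob top [[ 0.5945 -0.0353]]
p6 side [ 0.4302 -0.2451] len [0.0567 0.0392 0.0544 0.0387] yaw 175.61487110433623
p6 scene [ 0.4311 -0.2416] len [0.0387 0.0572 0.0396 0.0577] yaw 174.7985531658254
p10 side [ 0.5377 -0.2459] len [0.0573 0.0401 0.0573 0.0391] yaw 13.881109073321282
p10 scene [ 0.5381 -0.2439] len [0.0359 0.0579 0.0386 0.0581] yaw 12.714573829022966
p8 side [ 0.4272 -0.359 ] len [0.0571 0.039  0.0572 0.0419] yaw 170.03740059895375
p8 scene [ 0.4284 -0.3579] len [0.0397 0.0563 0.0382 0.0568] yaw 172.7979521414258
p14 side [ 0.5378 -0.3615] len [0.0584 0.0378 0.0556 0.0355] yaw 8.596469043397471
p14 scene [ 0.5386 -0.36  ] len [0.0384 0.0575 0.0377 0.0563] yaw 7.770540041716609
wr p10 [[ 0.507  -0.234 ]
 [ 0.5613 -0.2202]
 [ 0.5704 -0.259 ]
 [ 0.5158 -0.2721]]
mat side [[ 0.3504 -0.1824]
 [ 0.617  -0.1813]
 [ 0.6186 -0.4184]]
mat scene [[ 0.3501 -0.1809]
 [ 0.6194 -0.18  ]
 [ 0.6206 -0.4181]
 [ 0.3522 -0.4182]]
standoff top [[ 0.5981 -0.3051]] scene [[ 0.5979 -0.3042]]
```

The crop confirms it: p10 is the mid-sized white plate on the mat, between the larger one on the bench and the smaller tag. The clamping point is at about (0.5197, 0.0762) with yaw 2.5°. I'll probe the module top with shut fingers.

>>> {"api": "step_arm", "payload": {"targets": [[1, 3.8, -1.5, 0, -0.044], [1, 3.8, -1.5, 0, 0], [1, 0, 0, 4, 0], [1, 0, 0, 4, 0], [1, 0, 0, 4, 0], [1, 0, 0, 3, 0], [1, 0, 0, 1, 0], [1, 0, 0, 0, 0], [1, 0, 0, 0, 0]]}}

```text
clock: 0.9
ee_pos: [0.519, 0.0753, 0.0724]
tcp_rot: [180.0, -0.0, 92.5]
ft_force: [0.2, 0.7, -0.2]
gripper_width: 0.003
```

```bash
python3 - <<'E'
from bench import r
import pickle;from h import *
for n in ["side","wrist"]:
    s=r.snapshot(n);pickle.dump(s,open(n+"1.pkl","wb"));cv2.imwrite(f"pics/{n}1.png",s["img"][:,:,::-1])
crop(pickle.load(open("side1.pkl","rb")),"side1c.png",230,130,430,280,4)
E
```

```text
(no output)
```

View pics/side1c.png

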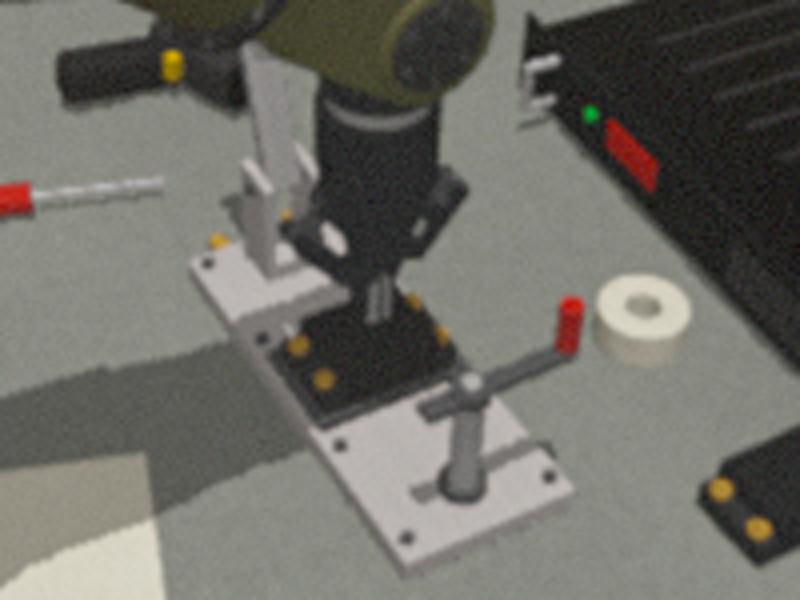

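View pics/wrist1.png

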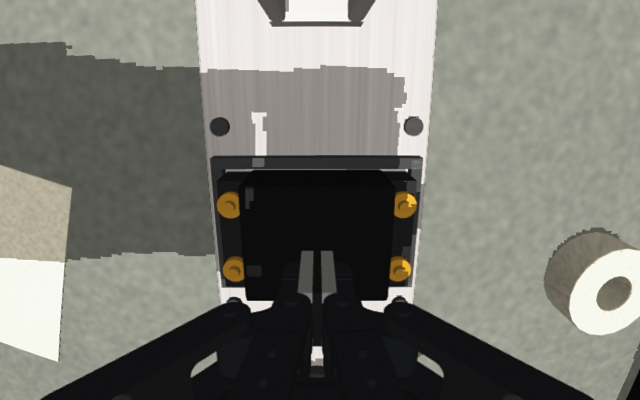

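>>> {"api": "step_arm", "payload": {"targets": [[1, 0, 0, 0.4, 0], [1, 0, 0, 0.3, 0], [1, 0, 0, 0.2, 0]]}}

```text
clock: 1.25
ee_pos: [0.5185, 0.0753, 0.0625]
tcp_rot: [180.0, -0.0, 92.5]
ft_force: [-0.3, -0.8, -0.8]
gripper_width: 0.004
```

The side and wrist views show the shut fingers centred over the module (wrist image, tips at about (316,255)) with the bar leaning back clear. I'll keep lowering.

>>> {"api": "step_arm", "payload": {"targets": [[1, 0, 0, 0.2, 0], [1, 0, 0, 0.1, 0], [1, 0, 0, 0, 0]]}}

```text
clock: 1.5
ee_pos: [0.5182, 0.0753, 0.059]
tcp_rot: [-180.0, 0.0, 92.5]
ft_force: [0.1, 0.1, 0.3]
gripper_width: -0.0
```

>>> {"api": "step_arm", "payload": {"targets": [[1, 0, 0, 0.15, 0], [1, 0, 0, 0, 0]]}}

```text
clock: 1.67
ee_pos: [0.5183, 0.0753, 0.0576]
tcp_rot: [-180.0, -0.0, 92.5]
ft_force: [0.5, 0.6, 0.0]
gripper_width: -0.006
```

>>> {"api": "step_arm", "payload": {"targets": [[1, 0, 0, 0.15, 0], [1, 0, 0, 0, 0]]}}

```text
clock: 1.83
ee_pos: [0.5185, 0.0753, 0.0564]
tcp_rot: [180.0, 0.0, 92.5]
ft_force: [0.2, -0.4, 1.8]
gripper_width: -0.002
```

>>> {"api": "step_arm", "payload": {"targets": [[1, 0, 0, 0.1, 0], [1, 0, 0, 0, 0]]}}

```text
clock: 2.0
ee_pos: [0.5185, 0.0753, 0.0564]
tcp_rot: [180.0, 0.0, 92.5]
ft_force: [-6.0, -1.2, 15.8]
gripper_width: -0.001
```

>>> {"api": "step_arm", "payload": {"targets": [[1, 0, 0, 0.1, 0], [1, 0, 0, 0, 0]]}}

```text
clock: 2.17
ee_pos: [0.5186, 0.0753, 0.0563]
tcp_rot: [179.9, 0.0, 92.5]
ft_force: [-13.1, -1.4, 29.1]
gripper_width: -0.0
```

Contact at z≈0.0564, so the gap is about 17.6 mm and the 10 + 8 mm pair fits. Now over to p10.

>>> {"api": "step_arm", "payload": {"targets": [[1, 0, 0, -4, 0], [1, 0, 0, -4, 0], [0.6, 0, 0, -4, 0], [0, -1, 0, -1.5, -0.094], [0, -4.1, 0, 0, -0.094], [0, -4.1, 0, 0, 0], [0, -4.1, 0, 0, 0], [0, -4.1, 0, 0, 0], [0, -4.1, 0, 0, 0], [0, -4.1, 0, 0, 0], [0, -4.1, 0, 0, 0], [0, 0, 0, 0, 0]]}}

```text
clock: 3.17
ee_pos: [0.581, -0.2208, 0.1885]
tcp_rot: [-180.0, 0.0, 103.0]
ft_force: [-1.6, -0.3, -0.9]
gripper_width: 1.001
```

```bash
cat > look.py <<'E'
from bench import r
import pickle,sys;from h import *
st=r.read_state();print(st["clock"],st["ee_pos"],st["tcp_rot"],st["ft_force"],st["gripper_width"])
for n in sys.argv[2:]:
    s=r.snapshot(n);pickle.dump(s,open(n+sys.argv[1]+".pkl","wb"));cv2.imwrite(f"pics/{n}{sys.argv[1]}.png",s["img"][:,:,::-1])
E
python3 look.py 2 wrist
```

```text
3.1667 [ 0.58102352 -0.22083928  0.18851106] [-1.79977212e+02  4.99207202e-02  1.03013233e+02] [-1.6073449  -0.27503465 -0.94261006] 1.001004291819277
```

View pics/wrist2.png

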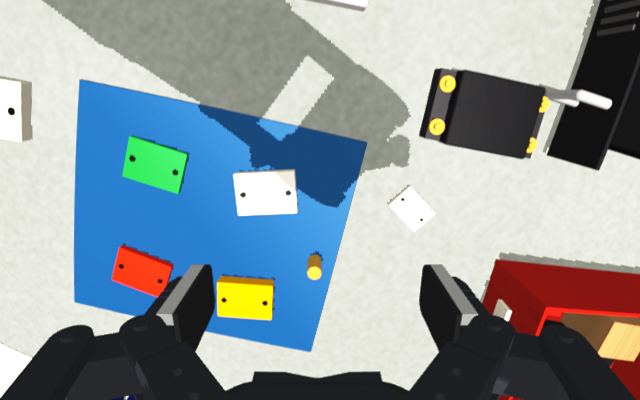

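```bash
cat > d.py <<'E'
import numpy as np
def delta(st,x,y,z,yaw=None):
    a=np.radians(st["tcp_rot"][2]);X=np.array([np.cos(a),np.sin(a)]);Y=np.array([np.sin(a),-np.cos(a)])
    w=np.array([x,y])-st["ee_pos"][:2]
    print("dx %.2f dy %.2f dz %.2f cm"%(100*w@X,100*w@Y,100*(st["ee_pos"][2]-z)), "" if yaw is None else "twist %.3f (apply after shift)"%(-np.radians(yaw-st["tcp_rot"][2])))
E
python3 - <<'E'
import pickle;from h import *;from d import delta;from bench import r
s=pickle.load(open("wrist2.pkl","rb"))
for n,z,L in [("p10",.013,[(243,195),(288,193)]),("p8",.011,[(124,266),(158,280)]),("p14",.017,[(226,299),(264,303)]),("p6",.009,[(132,158),(175,172)])]:
    p=onz(s,L,z);e=p[1]-p[0];print(n,p.mean(0)[:2],np.degrees(np.arctan2(e[1],e[0])))
delta(r.read_state(),.538,-.2453,.06,103.3)
E
```

```text
p10 [ 0.53852178 -0.24822607] 15.562641418628996
p8 [ 0.42827534 -0.3603429 ] -11.51565593683157
p14 [ 0.53886666 -0.36287896] 6.6270650535252535
p6 [ 0.43062857 -0.24529239] -5.876374224304993
dx -1.70 dy -4.79 dz 12.83 cm twist -0.004 (apply after shift)
```

>>> {"api": "step_arm", "payload": {"targets": [[0.2, -0.8, -2.4, 0, -0.017], [0.2, -0.7, -2.4, 0, 0], [0.2, 0, 0, 4, 0], [0.2, 0, 0, 4, 0], [0.2, 0, 0, 4, 0], [0.2, 0, 0, 2, 0], [0.2, 0, 0, 0, 0], [0.2, 0, 0, 0, 0]]}}

```text
clock: 3.88
ee_pos: [0.5379, -0.24, 0.0493]
tcp_rot: [-179.9, -0.1, 104.3]
ft_force: [-0.1, 0.1, 1.2]
gripper_width: 0.801
```

```bash
python3 look.py 3 wrist side; python3 - <<'E'
import pickle;from h import *
crop(pickle.load(open("side3.pkl","rb")),"side3c.png",300,230,500,380,4)
E
```

```text
3.8833 [ 0.5378771  -0.23998263  0.04930575] [-1.79946914e+02 -5.25236409e-02  1.04304142e+02] [-0.07826542  0.14852346  1.19645564] 0.8014072546671305
```

View pics/wrist3.png

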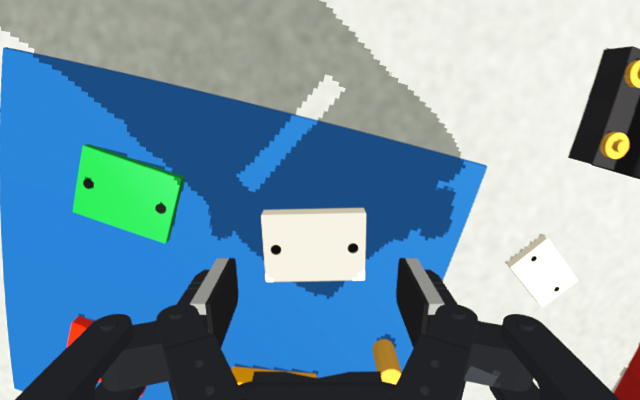

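View pics/side3c.png

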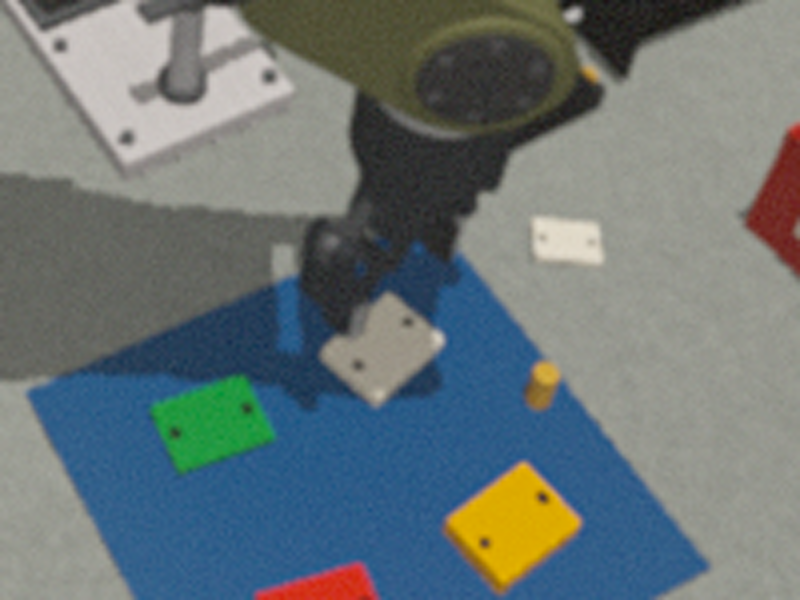

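The wrist view shows p10 centred and square between the pads, with its holes at (276,250) and (353,248). Next I compute the residual.

```bash
python3 - <<'E'
import pickle;from h import *;from d import delta;from bench import r
s=pickle.load(open("wrist3.pkl","rb"))
p=onz(s,[(276,250),(353,248)],.013);print(p.mean(0),np.degrees(np.arctan2(*(p[1]-p[0])[1::-1])))
c=p.mean(0);delta(r.read_state(),c[0],c[1],.0)
E
```

```text
[ 0.53886302 -0.24911215  0.013     ] 15.904728487759437
dx -0.81 dy -0.21 dz 5.14 cm
```

>>> {"api": "step_arm", "payload": {"targets": [[0.2, -0.7, -0.1, 2, -0.02], [0.2, 0, 0, 1.5, 0], [0.2, 0, 0, 0, 0]]}}

```text
clock: 4.23
ee_pos: [0.5384, -0.2476, 0.0138]
tcp_rot: [-180.0, -0.0, 105.4]
ft_force: [0.3, -0.1, -0.6]
gripper_width: 0.796
```

>>> {"api": "step_arm", "payload": {"targets": [[0.2, 0, 0, 0.4, 0], [0.2, 0, 0, 0.4, 0], [0.2, 0, 0, 0, 0]]}}

```text
clock: 4.48
ee_pos: [0.539, -0.2477, 0.007]
tcp_rot: [180.0, 0.0, 105.4]
ft_force: [-0.7, 1.0, 0.2]
gripper_width: 0.797
```

```bash
python3 look.py 4 wrist; python3 - <<'E'
import pickle;from h import *
crop(pickle.load(open("wrist4.pkl","rb")),"wrist4c.png",150,180,470,400,2)
E
```

```text
4.4833 [ 0.53901245 -0.24773846  0.00695424] [1.79957898e+02 4.16582733e-02 1.05417908e+02] [-0.74720506  0.97864456  0.22394505] 0.7966068006165693
```

View pics/wrist4c.png

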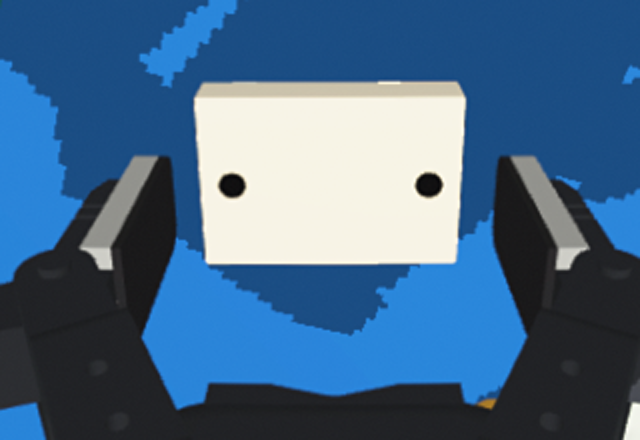

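Pads straddle the plate squarely, with the holes midway at crop (330,185). I'll lower until contact or about the right height.

>>> {"api": "step_arm", "payload": {"targets": [[0.2, 0, 0, 0.3, 0], [0.2, 0, 0, 0.2, 0], [0.2, 0, 0, 0, 0]]}}

```text
clock: 4.78
ee_pos: [0.5386, -0.2477, 0.001]
tcp_rot: [-180.0, -0.0, 105.4]
ft_force: [0.2, 0.0, -0.1]
gripper_width: 0.797
```

>>> {"api": "step_arm", "payload": {"targets": [[0.2, 0, 0, 0.2, 0], [0.2, 0, 0, 0, 0]]}}

```text
clock: 4.95
ee_pos: [0.5386, -0.2477, -0.001]
tcp_rot: [-180.0, -0.0, 105.4]
ft_force: [0.2, -0.4, -0.3]
gripper_width: 0.798
```

>>> {"api": "step_arm", "payload": {"targets": [[0.2, 0, 0, 0.2, 0], [0.2, 0, 0, 0, 0]]}}

```text
clock: 5.12
ee_pos: [0.5386, -0.2477, -0.003]
tcp_rot: [-180.0, -0.0, 105.4]
ft_force: [-0.2, 0.2, -0.9]
gripper_width: 0.799
```

>>> {"api": "step_arm", "payload": {"targets": [[0.25, 0, 0, -0.2, 0], [0.28, 0, 0, 0, 0], [0.31, 0, 0, 0, 0], [0.34, 0, 0, 0, 0], [0.34, 0, 0, 0, 0]]}}

```text
clock: 5.53
ee_pos: [0.5387, -0.2478, -0.0007]
tcp_rot: [180.0, 0.0, 105.4]
ft_force: [0.4, 0.6, 0.9]
gripper_width: 0.66
```

>>> {"api": "step_arm", "payload": {"targets": [[0.6, 0, 0, 0, 0], [1, 0, 0, 0, 0], [1, 0, 0, 0, 0]]}}

```text
clock: 5.78
ee_pos: [0.539, -0.2479, -0.0002]
tcp_rot: [180.0, 0.0, 105.4]
ft_force: [-0.3, 0.8, 5.7]
gripper_width: 0.636
```

```bash
python3 look.py 5 wrist; python3 - <<'E'
import pickle;from h import *
crop(pickle.load(open("wrist5.pkl","rb")),"wrist5c.png",150,180,470,400,2)
E
```

```text
5.7833 [ 5.38954068e-01 -2.47871054e-01 -1.59812332e-04] [1.79966233e+02 3.10892540e-02 1.05412393e+02] [-0.33714984  0.77617212  5.66671775] 0.6364448298325155
```

View pics/wrist5c.png

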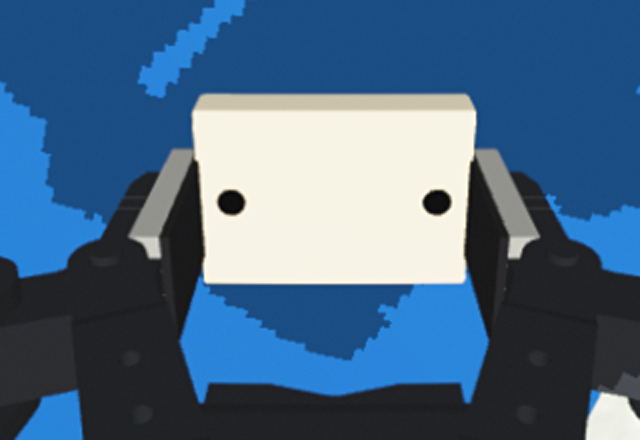

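```bash
python3 - <<'E'
import pickle;from h import *
from bench import r
s=pickle.load(open("wrist5.pkl","rb"));o=lambda x,y:(x/2+150-.25,y/2+180-.25)
p=onz(s,[o(231,203),o(436,202)],.013);print(p.mean(0),np.degrees(np.arctan2(*(p[1]-p[0])[1::-1])))
P=proj(s,[r.read_state()["ee_pos"]+[0,0,.013]]);print(P, (P-[150,180])*2)
E
```

```text
[ 0.53900603 -0.24879073  0.013     ] 15.65549559629739
[[316.95518237 278.9508279 ]] [[333.91036475 197.9016558 ]]
```

>>> {"api": "step_arm", "payload": {"targets": [[1, 0, 0, -2, 0], [1, 0, 0, -4.1, 0], [1, 0, 0, -4.1, 0], [1, 0, 0, -4.1, 0], [1, 0, 0, -4.1, 0], [1, 4.1, 0, 0, 0.11], [1, 4.1, 0, 0, 0.11], [1, 4.1, 0, 0, 0], [1, 4.1, 0, 0, 0], [1, 4.1, 0, 0, 0], [1, 4.1, 0, 0, 0], [1, 0, 0, 0, 0]]}}

```text
clock: 6.83
ee_pos: [0.5126, 0.0016, 0.1834]
tcp_rot: [180.0, -0.1, 93.1]
ft_force: [-0.7, -1.2, -0.4]
gripper_width: 0.637
```

```bash
python3 look.py 6 wrist; python3 -c "
from d import *;from bench import r
delta(r.read_state(),.5197,.0762,.1,92.5)"
```

```text
6.8333 [0.51259224 0.00164449 0.18342747] [ 1.79994296e+02 -6.05217027e-02  9.30843838e+01] [-0.73360712 -1.20715902 -0.3709881 ] 0.6369320932517452
dx 7.66 dy 1.09 dz 8.34 cm twist 0.010 (apply after shift)
```

View pics/wrist6.png

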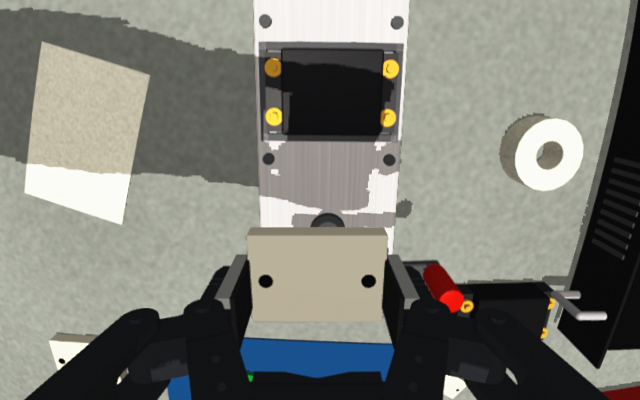

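```bash
python3 - <<'E'
import pickle;from h import *
s=pickle.load(open("wrist6.pkl","rb"))
p=onz(s,[(265,21),(397,22),(268,159),(389,160)],.022);print(p.mean(0),p[:,:2])
p=onz(s,[(281,49),(382,51),(384,134),(287,135)],.0564);print(p.mean(0),p[:,:2])
E
```

```text
[0.51992236 0.07547726 0.022     ] [[0.46556901 0.12809999]
 [0.56954368 0.13322065]
 [0.47017355 0.01793793]
 [0.57440322 0.02265047]]
[0.52147032 0.07533542 0.0564    ] [[0.48227463 0.10379387]
 [0.55393749 0.10644613]
 [0.56114047 0.04790628]
 [0.48852868 0.04319538]]
```

>>> {"api": "step_arm", "payload": {"targets": [[1, 3.8, 0.6, 0, 0.01], [1, 3.9, 0.5, 0, 0], [1, 0, 0, 4, 0], [1, 0, 0, 4, 0], [1, 0, 0, 3, 0], [1, 0, 0, 1, 0], [1, 0, 0, 0, 0], [1, 0, 0, 0, 0]]}}

```text
clock: 7.55
ee_pos: [0.5216, 0.073, 0.0644]
tcp_rot: [180.0, 0.0, 92.2]
ft_force: [0.5, -0.0, 0.2]
gripper_width: 0.636
```

```bash
python3 look.py 7 wrist side; python3 - <<'E'
import pickle;from h import *
crop(pickle.load(open("side7.pkl","rb")),"side7c.png",230,130,430,280,4)
E
```

```text
7.55 [0.52159874 0.07296548 0.0643698 ] [1.79952703e+02 1.16265787e-03 9.21933196e+01] [ 0.53932815 -0.00247583  0.19690099] 0.6359459490362082
```

View pics/side7c.png

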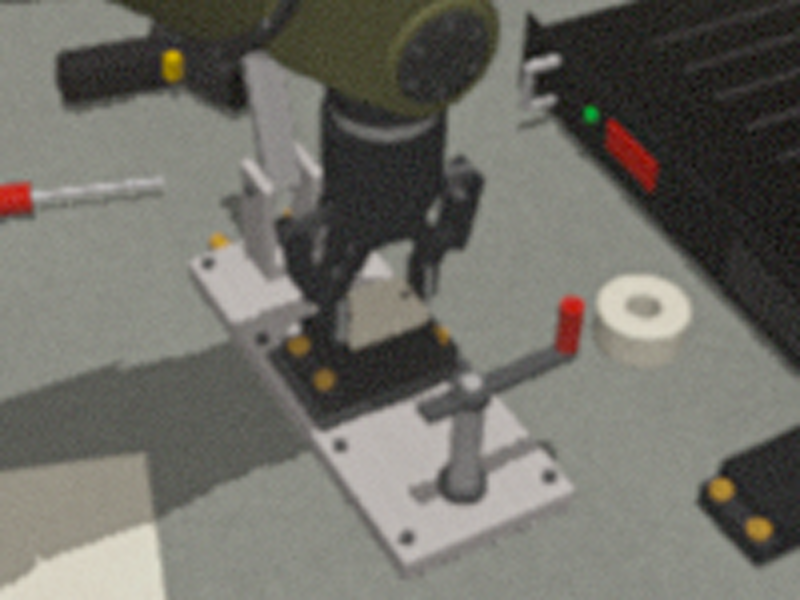

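View pics/wrist7.png

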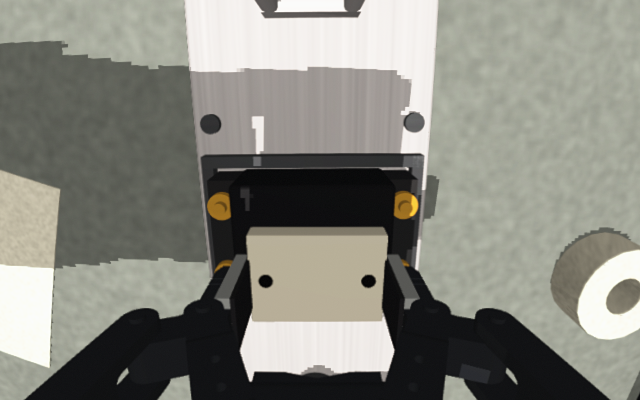

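>>> {"api": "step_arm", "payload": {"targets": [[1, 0.4, -0.15, 0.4, 0], [1, 0, 0, 0.3, 0], [1, 0, 0, 0, 0]]}}

```text
clock: 7.9
ee_pos: [0.5191, 0.0776, 0.0563]
tcp_rot: [180.0, -0.0, 92.3]
ft_force: [-0.5, 0.1, -0.2]
gripper_width: 0.631
```

>>> {"api": "step_arm", "payload": {"targets": [[1, 0, 0, 0.15, 0], [1, 0, 0, 0, 0]]}}

```text
clock: 8.07
ee_pos: [0.5192, 0.0775, 0.0547]
tcp_rot: [-180.0, 0.0, 92.2]
ft_force: [0.5, -0.5, -1.0]
gripper_width: 0.639
```

>>> {"api": "step_arm", "payload": {"targets": [[1, 0, 0, 0.15, 0], [1, 0, 0, 0, 0]]}}

```text
clock: 8.23
ee_pos: [0.5193, 0.0774, 0.0532]
tcp_rot: [180.0, -0.0, 92.2]
ft_force: [0.4, -0.2, -0.4]
gripper_width: 0.638
```

>>> {"api": "step_arm", "payload": {"targets": [[1, 0, 0, 0.1, 0], [1, 0, 0, 0, 0]]}}

```text
clock: 8.4
ee_pos: [0.5193, 0.0774, 0.0531]
tcp_rot: [180.0, 0.0, 92.2]
ft_force: [-5.2, -0.5, 11.8]
gripper_width: 0.637
```

>>> {"api": "step_arm", "payload": {"targets": [[1, 0, 0, 0.1, 0], [1, 0, 0, 0, 0]]}}

```text
clock: 8.57
ee_pos: [0.5194, 0.0774, 0.053]
tcp_rot: [180.0, 0.0, 92.2]
ft_force: [-11.5, -1.5, 25.2]
gripper_width: 0.633
```

Contact came exactly where predicted, which confirms the 17.6 mm gap. Releasing.

>>> {"api": "step_arm", "payload": {"targets": [[1, 0, 0, -0.18, 0], [0.3, 0, 0, 0, 0], [0.2, 0, 0, 0, 0], [0.1, 0, 0, 0, 0], [0.1, 0, 0, -1, 0], [0.1, 0, 0, -3, 0], [0.1, 0, 0, -4, 0], [0.1, 0, 0, 0, 0]]}}

```text
clock: 9.23
ee_pos: [0.5219, 0.0777, 0.1403]
tcp_rot: [179.4, -0.0, 92.2]
ft_force: [0.9, -0.2, 1.7]
gripper_width: 0.901
```

```bash
python3 look.py 8 wrist side; python3 - <<'E'
import pickle;from h import *
crop(pickle.load(open("wrist8.pkl","rb")),"wrist8c.png",160,100,480,320,2)
E
```

```text
9.2333 [0.52189228 0.0776762  0.14025539] [ 1.79447956e+02 -2.18122957e-02  9.22388504e+01] [ 0.90460363 -0.17514888  1.696091  ] 0.9013484034751814
```

View pics/wrist8c.png

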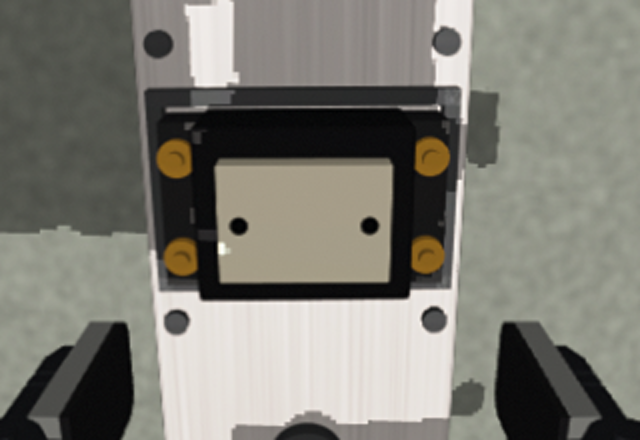

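```bash
python3 - <<'E'
import pickle;from h import *
from d import delta;from bench import r
s=pickle.load(open("wrist8.pkl","rb"));o=lambda L:[(x/2+160-.25,y/2+100-.25) for x,y in L]
p=onz(s,o([(238,226),(370,226)]),.0664);print(p.mean(0),np.degrees(np.arctan2(*(p[1]-p[0])[1::-1])))
q=onz(s,o([(158,44),(447,41),(177,321),(433,320)]),.022);print(q.mean(0))
q=onz(s,o([(198,124),(413,123),(411,297),(201,298)]),.0564);print(q)
delta(r.read_state(),.428,-.3595,.14,81)
E
```

```text
[0.51993554 0.07681159 0.0664    ] 1.9969726315956933
[0.51975041 0.07642376 0.022     ]
[[0.48480202 0.10677071 0.0564    ]
 [0.55385365 0.10958829 0.0564    ]
 [0.55797554 0.04872376 0.0564    ]
 [0.48525378 0.04587862 0.0564    ]]
dx -43.31 dy -10.89 dz -0.51 cm twist 0.196 (apply after shift)
```

p10 sits centred within about 1 mm, flat and square. Next, p8.

>>> {"api": "step_arm", "payload": {"targets": [[0.1, 0, 0, -4, 0], [0.1, -4.1, -1, -0.5, 0], [0.1, -4.1, -1, 0, 0], [0.1, -4.1, -1, 0, 0], [0.1, -4.1, -1, 0, 0], [0.1, -4.1, -1, 0, 0], [0.1, -4.1, -1, 0, 0], [0.2, -4.1, -1, 0, 0], [0.2, -4.1, -1, 0, 0], [0.2, -4.1, -1, 0, 0], [0.2, 0, 0, 0, 0.1], [0.2, 0, 0, 0, 0.1]]}}

```text
clock: 10.33
ee_pos: [0.4434, -0.2916, 0.1766]
tcp_rot: [-179.9, -0.1, 80.4]
ft_force: [-0.1, 0.2, 0.2]
gripper_width: 0.804
```

```bash
python3 look.py 9 ; python3 -c "
from d import *;from bench import r
delta(r.read_state(),.428,-.3592,.05,80)"
```

```text
10.3333 [ 0.44343896 -0.29160783  0.17663284] [-1.79879232e+02 -5.94412541e-02  8.03502452e+01] [-0.07054114  0.21666566  0.22085891] 0.8039332922772784
dx -6.92 dy -0.39 dz 12.66 cm twist 0.006 (apply after shift)
```

>>> {"api": "step_arm", "payload": {"targets": [[0.2, -3.5, -0.2, 0, 0], [0.2, -3.4, -0.2, 3.5, 0], [0.2, 0, 0, 4, 0], [0.2, 0, 0, 4, 0], [0.2, 0, 0, 1, 0], [0.2, 0, 0, 0, 0], [0.2, 0, 0, 0, 0]]}}

```text
clock: 10.92
ee_pos: [0.4312, -0.3525, 0.0591]
tcp_rot: [180.0, 0.0, 80.8]
ft_force: [0.1, 0.5, 0.1]
gripper_width: 0.801
```

```bash
python3 look.py 10 wrist
```

```text
10.9167 [ 0.4311674  -0.35247119  0.05907999] [1.79998139e+02 2.36477023e-03 8.07979223e+01] [0.09647667 0.50430712 0.14963139] 0.8012092973513507
```

View pics/wrist10.png

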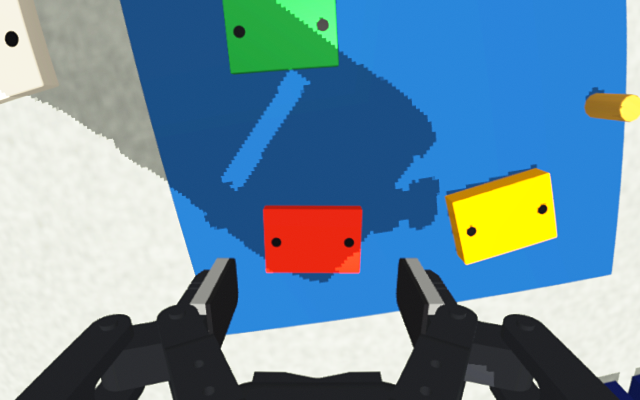

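The red plate is centred and square between the pads, holes at (276,242) and (349,242).

```bash
python3 - <<'E'
import pickle;from h import *
from d import delta;from bench import r
s=pickle.load(open("wrist10.pkl","rb"))
p=onz(s,[(276,242),(349,242)],.011);c=p.mean(0);print(c,np.degrees(np.arctan2(*(p[1]-p[0])[1::-1])))
delta(r.read_state(),c[0],c[1]+.0009,-.001,80)
E
```

```text
[ 0.42803613 -0.36192127  0.011     ] -9.252127765268774
dx -0.86 dy -0.22 dz 6.11 cm twist 0.014 (apply after shift)
```

>>> {"api": "step_arm", "payload": {"targets": [[0.2, -0.8, -0.2, 2, 0], [0.2, 0, 0, 2, 0], [0.2, 0, 0, 1, 0], [0.2, 0, 0, 0.7, 0], [0.2, 0, 0, 0, 0], [0.28, 0, 0, 0, 0], [0.32, 0, 0, 0, 0]]}}

```text
clock: 11.55
ee_pos: [0.4281, -0.3603, 0.0024]
tcp_rot: [179.9, 0.1, 80.8]
ft_force: [0.7, -0.0, -0.0]
gripper_width: 0.679
```

```bash
python3 look.py 11 wrist; python3 - <<'E'
import pickle;from h import *
crop(pickle.load(open("wrist11.pkl","rb")),"wrist11c.png",150,180,470,400,2)
E
```

```text
11.55 [ 0.42808391 -0.36032231  0.00239826] [1.79917187e+02 5.64164553e-02 8.07866205e+01] [ 0.65933001 -0.03455313 -0.00195227] 0.6788721839951992
```

View pics/wrist11c.png

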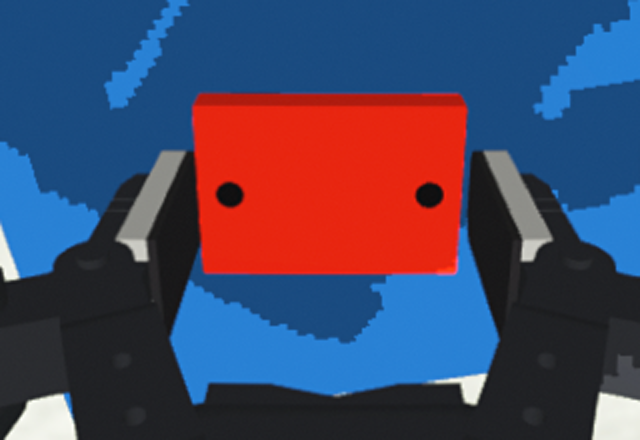

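>>> {"api": "step_arm", "payload": {"targets": [[0.34, 0, 0, 0.15, 0], [0.4, 0, 0, 0, 0], [0.7, 0, 0, 0, 0], [1, 0, 0, 0, 0], [1, 0, 0, 0, 0]]}}

```text
clock: 12.02
ee_pos: [0.428, -0.3603, 0.0009]
tcp_rot: [179.9, 0.1, 80.8]
ft_force: [-2.2, 2.7, 11.3]
gripper_width: 0.631
```

```bash
python3 look.py 12 wrist; python3 - <<'E'
import pickle;from h import *
crop(pickle.load(open("wrist12.pkl","rb")),"wrist12c.png",150,180,470,400,2)
E
```

```text
12.0167 [ 0.42802692 -0.36032523  0.00090811] [1.79918970e+02 5.35894609e-02 8.07831402e+01] [-2.16527988  2.66401944 11.26459605] 0.6312752828632492
```

View pics/wrist12c.png

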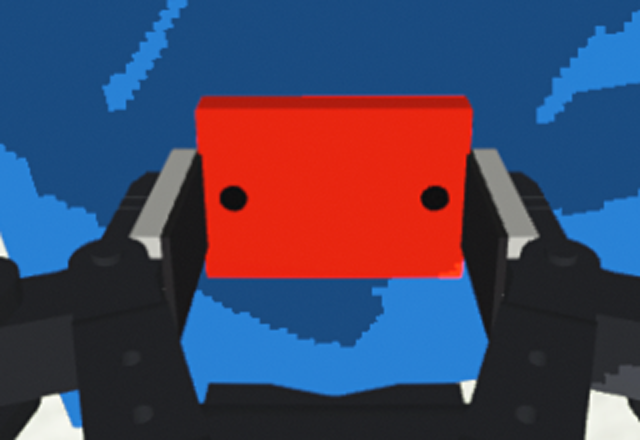

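>>> {"api": "step_arm", "payload": {"targets": [[1, 0, 0, -2, 0], [1, 0, 0, -4.1, 0], [1, 0, 0, -4.1, 0], [1, 0, 0, -4.1, 0], [1, 0, 0, -4.1, 0], [1, 3.5, 0.2, 0, 0], [1, 4.1, 0.2, 0, 0], [1, 4.1, 0.2, 0, 0], [1, 4.1, 0.2, 0, 0], [1, 4.1, 0.2, 0, 0], [1, 4.1, 0.2, 0, 0], [1, 0, 0, 0, -0.1]]}}

```text
clock: 13.07
ee_pos: [0.4786, -0.1195, 0.1841]
tcp_rot: [180.0, -0.1, 86.5]
ft_force: [0.2, -1.3, -0.1]
gripper_width: 0.628
```

>>> {"api": "step_arm", "payload": {"targets": [[1, 0, 0, 0, -0.1], [1, 0, 0, 0, 0], [1, 0, 0, 0, 0]]}}

```text
clock: 13.32
ee_pos: [0.4778, -0.125, 0.1838]
tcp_rot: [180.0, 0.0, 92.1]
ft_force: [-0.3, -0.4, -0.5]
gripper_width: 0.632
```

```bash
python3 look.py 13 wrist ; python3 -c "
from d import *;from bench import r
delta(r.read_state(),.520,.077,.075,92.3)"
```

```text
13.3167 [ 0.47782185 -0.12501883  0.18383246] [1.79984228e+02 6.17794108e-03 9.20654475e+01] [-0.31418654 -0.41798312 -0.46415609] 0.6316607311208927
dx 20.06 dy 4.93 dz 10.88 cm twist -0.005 (apply after shift)
```

View pics/wrist13.png

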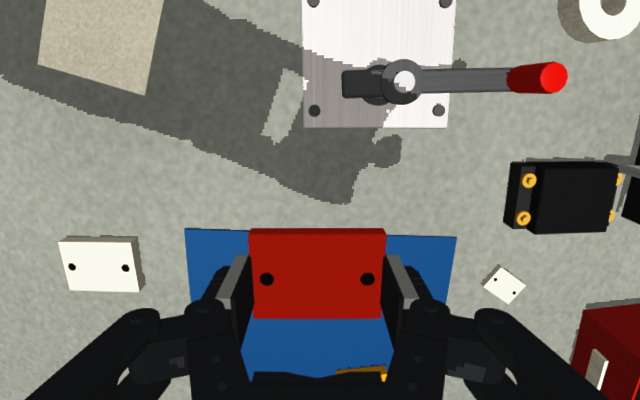

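>>> {"api": "step_arm", "payload": {"targets": [[1, 4, 1, 0, 0], [1, 4, 1, 0, 0], [1, 4, 1, 0, 0], [1, 4, 1, 0, 0], [1, 4.1, 0.9, 0, -0.005], [1, 0, 0, 3, 0], [1, 0, 0, 3, 0], [1, 0, 0, 3, 0], [1, 0, 0, 1.7, 0], [1, 0, 0, 0, 0], [1, 0, 0, 0, 0]]}}

```text
clock: 14.28
ee_pos: [0.5189, 0.077, 0.0766]
tcp_rot: [-179.9, 0.0, 92.4]
ft_force: [1.1, 0.2, 0.9]
gripper_width: 0.63
```

```bash
python3 look.py 14 wrist ; python3 -c "
from d import *;from bench import r
delta(r.read_state(),.520,.077,.0645,92.3)"
```

```text
14.2833 [0.51888835 0.07703025 0.07661577] [-1.79934887e+02  1.15468983e-03  9.23681667e+01] [1.11354452 0.21663316 0.93211818] 0.6300537422650817
dx -0.02 dy 0.05 dz 1.32 cm twist 0.002 (apply after shift)
```

View pics/wrist14.png

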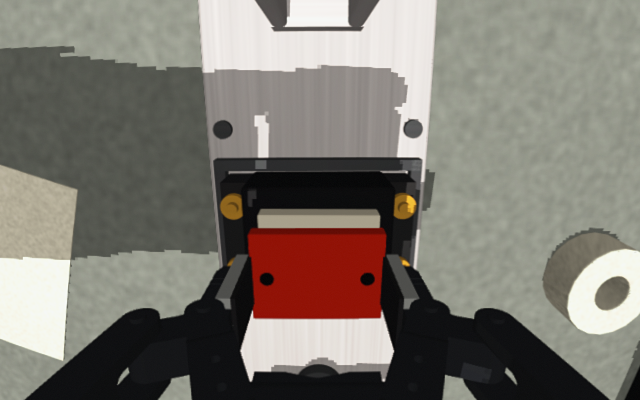

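>>> {"api": "step_arm", "payload": {"targets": [[1, 0, 0, 0.5, 0], [1, 0, 0, 0.4, 0], [1, 0, 0, 0.1, 0], [1, 0, 0, 0, 0]]}}

```text
clock: 14.67
ee_pos: [0.5189, 0.0774, 0.0667]
tcp_rot: [180.0, -0.0, 92.5]
ft_force: [0.3, -0.1, -0.7]
gripper_width: 0.63
```

>>> {"api": "step_arm", "payload": {"targets": [[1, 0, 0, 0.12, 0], [1, 0, 0, 0, 0]]}}

```text
clock: 14.83
ee_pos: [0.519, 0.0775, 0.0655]
tcp_rot: [180.0, -0.0, 92.5]
ft_force: [0.1, -0.3, -0.1]
gripper_width: 0.631
```

>>> {"api": "step_arm", "payload": {"targets": [[1, 0, 0, 0.12, 0], [1, 0, 0, 0, 0]]}}

```text
clock: 15.0
ee_pos: [0.519, 0.0775, 0.0644]
tcp_rot: [180.0, -0.0, 92.5]
ft_force: [0.4, 0.6, 1.0]
gripper_width: 0.631
```

>>> {"api": "step_arm", "payload": {"targets": [[1, 0, 0, 0.1, 0], [1, 0, 0, 0, 0]]}}

```text
clock: 15.17
ee_pos: [0.5191, 0.0775, 0.0642]
tcp_rot: [180.0, -0.0, 92.5]
ft_force: [-6.0, -0.3, 13.4]
gripper_width: 0.633
```

>>> {"api": "step_arm", "payload": {"targets": [[0.3, 0, 0, -0.08, 0], [0.2, 0, 0, 0, 0], [0.1, 0, 0, 0, 0], [0.1, 0, 0, -1, 0], [0.1, 0, 0, -3, 0], [0.1, 0, 0, -4, 0], [0.1, 0, 0, 0, 0], [0.1, 0, 0, 0, 0]]}}

```text
clock: 15.83
ee_pos: [0.5199, 0.0775, 0.1466]
tcp_rot: [179.7, -0.0, 92.5]
ft_force: [-0.2, 0.2, -0.5]
gripper_width: 0.904
```

```bash
python3 look.py 15 wrist side scene; python3 - <<'E'
import pickle;from h import *
crop(pickle.load(open("wrist15.pkl","rb")),"wrist15c.png",160,100,480,320,2)
crop(pickle.load(open("side15.pkl","rb")),"side15c.png",200,60,440,260,3)
E
```

```text
15.8333 [0.51987137 0.07754533 0.146581  ] [ 1.79737687e+02 -9.49189121e-03  9.25204142e+01] [-0.18929428  0.20286726 -0.49516889] 0.9043630457275224
```

View pics/wrist15c.png

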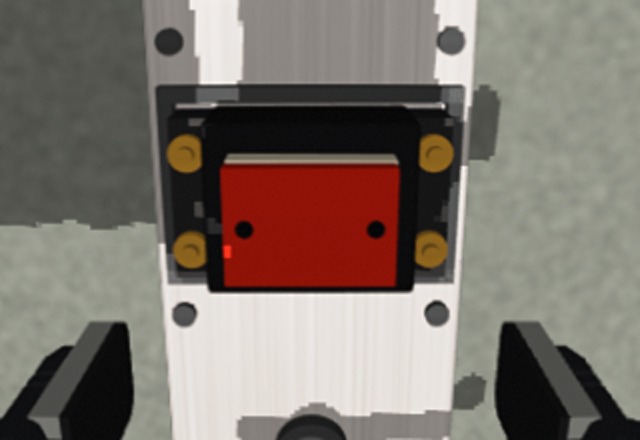

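View pics/side15c.png

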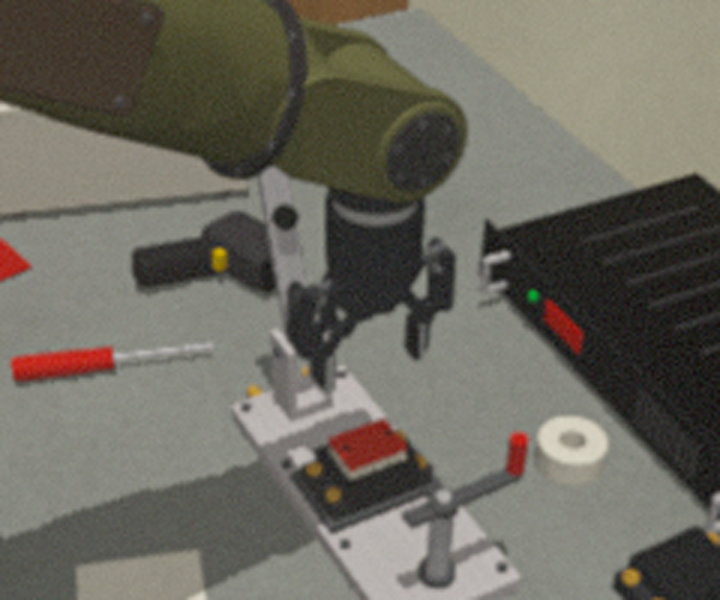

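View pics/scene15.png

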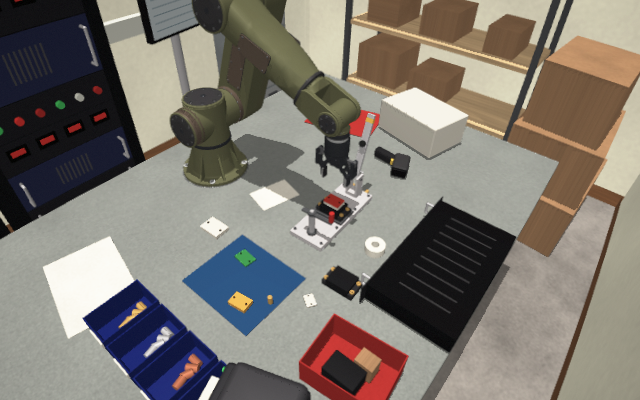

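p8 sits on p10, flat and square (wrist crop: holes (244,230) and (376,230)). p6 and p14 are still on the mat and the bystanders haven't moved. Now I measure the bar angle.

```bash
python3 - <<'E'
import pickle;from h import *
s=pickle.load(open("wrist15.pkl","rb"));p=onz(s,[(244/2+160,230/2+100),(376/2+160,330/2-50+100)],.0744);print("p8",p.mean(0))
h=np.array([.5146,.2012,.092]);n=np.array([.999,.0436,0])
for nm,uv in [("side",(288,100)),("scene",(372,114))]:
    s=pickle.load(open(nm+"0.pkl","rb"));c,d=ray(s,[uv]);d=d[0];P=c+d*((h-c)@n/(d@n));print(nm,P,np.linalg.norm(P-h),np.arctan2(P[2]-.092,-(P-h)@np.array([-.0436,.999,0])))
crop(pickle.load(open("side0.pkl","rb")),"side0bar.png",230,70,380,220,4)
crop(pickle.load(open("scene0.pkl","rb")),"scene0bar.png",310,90,410,240,4)
from d import delta;from bench import r
delta(r.read_state(),.5125,.30,.345)
E
```

```text
p8 [0.51962571 0.07578656 0.0744    ]
side [0.51170409 0.26755348 0.28912807] 0.20801597371956765 1.8957577539094554
scene [0.51132619 0.27621228 0.30504748] 0.22589110372506235 1.9096162900163312
dx 22.26 dy 0.39 dz -20.17 cm
```

View pics/side0bar.png

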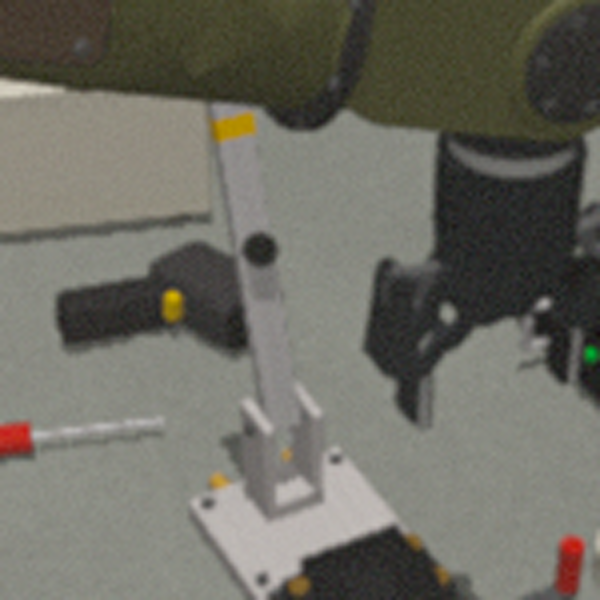

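View pics/scene0bar.png

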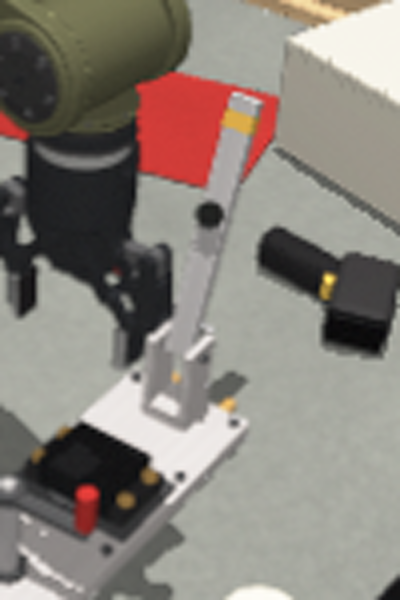

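```bash
python3 - <<'E'
import pickle;from h import *
s=pickle.load(open("scene0.pkl","rb"));print(onz(s,[(379,128),(429,157),(467,130)],0)); print(onz(s,[(379,100),(428,126),(466,115)],.08))
E
```

```text
[[0.33480045 0.66160705 0.        ]
 [0.61187127 0.60900095 0.        ]
 [0.64759345 0.91693803 0.        ]]
[[0.26659699 0.75151938 0.08      ]
 [0.54470739 0.69671007 0.08      ]
 [0.62993431 0.89594848 0.08      ]]
```

>>> {"api": "step_arm", "payload": {"targets": [[0.5, 0, 0, -4.1, 0], [1, 0, 0, -4.1, 0], [1, 0, 0, -4.1, 0], [1, 0, 0, -4.1, 0], [1, 0, 0, -4.1, 0], [1, 0, 0, -1, 0], [1, 0, 0, 0, 0]]}}

```text
clock: 16.57
ee_pos: [0.5195, 0.0775, 0.3614]
tcp_rot: [179.8, -0.0, 92.5]
ft_force: [-0.1, -0.5, 0.4]
gripper_width: -0.004
```

Box is far away (y>0.6). Over the bar, then down behind it.

>>> {"api": "step_arm", "payload": {"targets": [[1, 4, 0.1, 0, 0], [1, 4, 0.1, 0, 0], [1, 4, 0.1, 0, 0], [1, 4, 0.1, 0, 0], [1, 4, 0, 0, 0], [1, 3, 0, 0, 0], [1, 0, 0, 0, 0], [1, 0, 0, 0, 0]]}}

```text
clock: 17.23
ee_pos: [0.5123, 0.3086, 0.3559]
tcp_rot: [-179.8, 0.1, 92.7]
ft_force: [-0.0, 0.4, -0.6]
gripper_width: 0.003
```

```bash
python3 look.py 16 scene side; python3 - <<'E'
import pickle;from h import *
crop(pickle.load(open("side16.pkl","rb")),"side16c.png",200,20,440,220,3)
crop(pickle.load(open("scene16.pkl","rb")),"scene16c.png",290,40,440,240,3)
E
```

```text
17.2333 [0.51228519 0.30864247 0.35594646] [-1.79766957e+02  1.09795325e-01  9.26560804e+01] [-0.04285083  0.38799418 -0.63978762] 0.003491256082432433
```

View pics/scene16c.png

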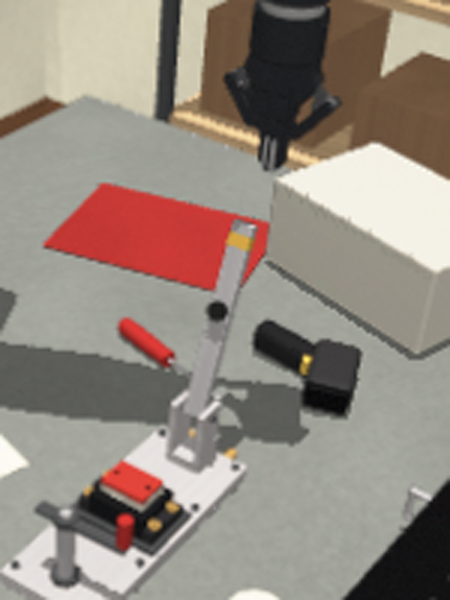

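>>> {"api": "step_arm", "payload": {"targets": [[1, 0, 0, 3, 0], [1, 0, 0, 3, 0], [1, 0, 0, 2.5, 0], [1, 0, 0, 0, 0], [1, -1, 0, 0, 0], [1, -1, 0, 0, 0], [1, -0.5, 0, 0, 0], [1, -0.5, 0, 0, 0], [1, -0.5, 0, 0, 0], [1, -0.5, 0, 0, 0]]}}

```text
clock: 18.17
ee_pos: [0.5147, 0.2669, 0.2747]
tcp_rot: [179.9, -0.0, 92.5]
ft_force: [-0.9, 1.5, 0.0]
gripper_width: 0.003
```

```bash
python3 look.py 17 side scene; python3 - <<'E'
import pickle;from h import *
crop(pickle.load(open("side17.pkl","rb")),"side17c.png",200,20,440,220,3)
crop(pickle.load(open("scene17.pkl","rb")),"scene17c.png",290,40,440,240,3)
E
```

```text
18.1667 [0.51470931 0.26690774 0.27474871] [ 1.79940762e+02 -2.64204277e-02  9.25082874e+01] [-0.86115705  1.46751807  0.00495248] 0.002629880171542696
```

View pics/scene17c.png

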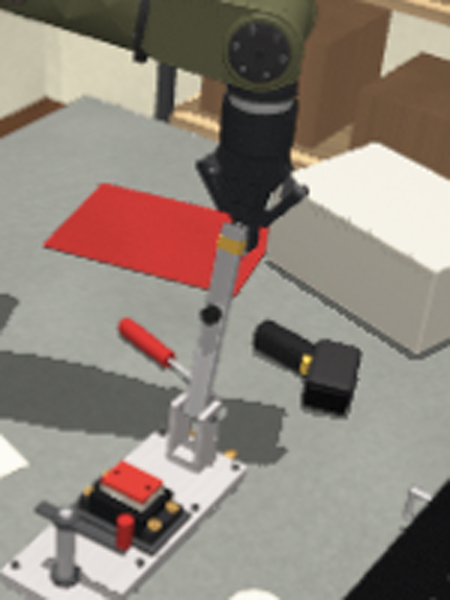

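View pics/side17c.png

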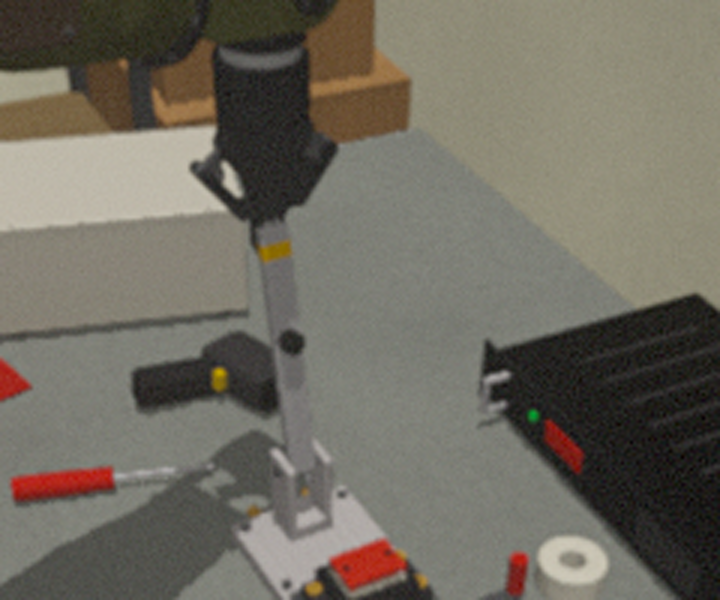

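The finger is behind the bar end and moving it gently (~1.5 N). I'll continue.

>>> {"api": "step_arm", "payload": {"targets": [[1, -0.6, 0, 0, 0], [1, -0.6, 0, 0, 0], [1, -0.6, 0, 0, 0], [1, -0.6, 0, 0, 0], [1, -0.6, 0, 0, 0], [1, -0.6, 0, 0, 0], [1, -0.6, 0, 0, 0], [1, -0.6, 0, 0, 0], [1, -0.6, 0, 0, 0], [1, -0.6, 0, 0, 0]]}}

```text
clock: 19.1
ee_pos: [0.5173, 0.207, 0.2745]
tcp_rot: [179.9, -0.0, 92.5]
ft_force: [0.6, 0.2, 0.6]
gripper_width: 0.001
```

>>> {"api": "step_arm", "payload": {"targets": [[1, -0.6, 0, 0, 0], [1, -0.6, 0, 0, 0], [1, -0.6, 0, 0, 0], [1, -0.6, 0, 0, 0], [1, -0.6, 0, 0, 0], [1, -0.6, 0, 0, 0]]}}

```text
clock: 19.6
ee_pos: [0.5187, 0.1709, 0.2739]
tcp_rot: [-180.0, 0.0, 92.5]
ft_force: [0.2, 0.8, -1.3]
gripper_width: 0.0
```

```bash
python3 look.py 18 side scene; python3 - <<'E'
import pickle;from h import *
crop(pickle.load(open("side18.pkl","rb")),"side18c.png",200,20,440,220,3)
E
```

```text
19.6 [0.51874431 0.17092425 0.27389306] [-1.79984416e+02  4.22428659e-03  9.25189260e+01] [ 0.16169385  0.75320959 -1.33088696] 0.0003090000659233052
```

View pics/side18c.png

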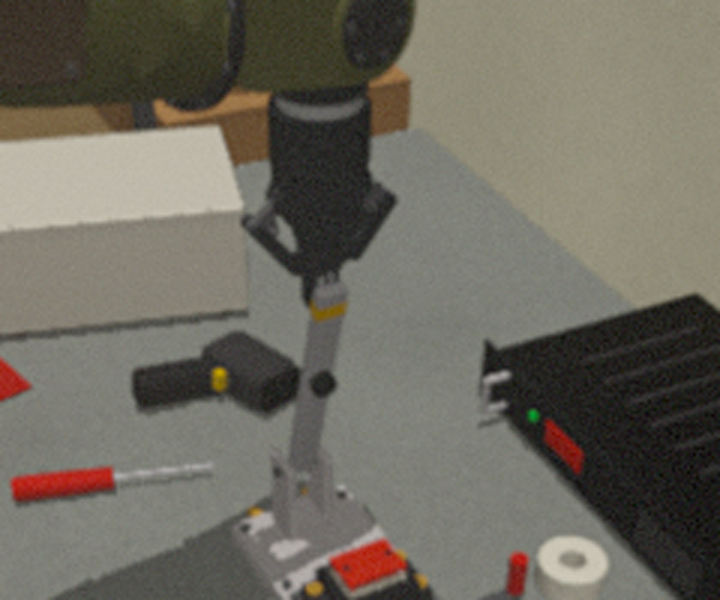

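The bar follows past upright (≈1.35 rad). I'll keep pushing to about 1.0 rad, then let it sink.

>>> {"api": "step_arm", "payload": {"targets": [[1, -0.6, 0, 0, 0], [1, -0.6, 0, 0, 0], [1, -0.6, 0, 0, 0], [1, -0.6, 0, 0, 0], [1, -0.6, 0, 0, 0], [1, -0.6, 0, 0, 0], [1, -0.6, 0, 0, 0], [1, -0.6, 0, 0, 0], [1, -0.6, 0, 0, 0], [1, -0.6, 0, 0, 0], [1, -0.6, 0, 0, 0], [1, 0, 0, 0, 0]]}}

```text
clock: 20.7
ee_pos: [0.5217, 0.1046, 0.2741]
tcp_rot: [180.0, 0.0, 92.5]
ft_force: [0.9, 0.1, -0.7]
gripper_width: 0.003
```

>>> {"api": "step_arm", "payload": {"targets": [[1, 0, 0, 0, 0], [1, 0, 0, 0, 0], [1, 0, 0, 0, 0], [1, 0, 0, 0, 0], [1, 0, 0, 0, 0], [1, 0, 0, 0, 0], [1, 0, 0, 0, 0], [1, 0, 0, 0, 0], [1, 0, 0, 0, 0], [1, 0, 0, 0, 0], [1, 0, 0, 0, 0], [1, 0, 0, 0, 0]]}}

```text
clock: 21.7
ee_pos: [0.5217, 0.1056, 0.274]
tcp_rot: [-180.0, -0.0, 92.5]
ft_force: [-0.4, -0.1, -0.6]
gripper_width: -0.001
```

```bash
python3 look.py 19 side scene; python3 - <<'E'
import pickle;from h import *
crop(pickle.load(open("side19.pkl","rb")),"side19c.png",200,60,440,260,3)
E
```

```text
21.7 [0.52165438 0.10560313 0.27401804] [-1.79998688e+02 -2.44851278e-04  9.25182850e+01] [-0.43937931 -0.11966349 -0.63172847] -0.000525727527512715
```

View pics/side19c.png

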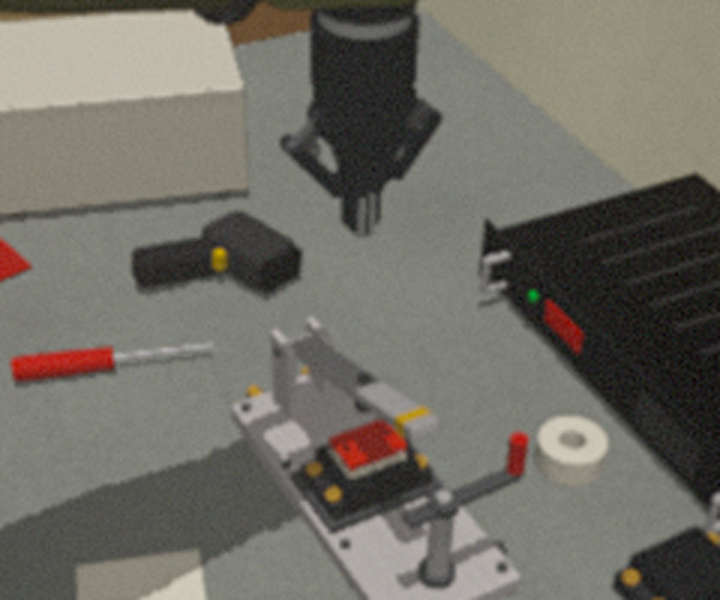

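The bar is sinking onto the stack. I'll move over beside the knob meanwhile.

>>> {"api": "step_arm", "payload": {"targets": [[1, -2, 1.2, 0, 0], [1, -2, 1.2, 0, 0], [1, -2, 1.2, 0, 0], [1, -2, 1.2, 1, 0], [1, -2, 1.2, 2, 0], [1, -1.4, 1, 2, 0], [1, 0, 0, 2, 0], [1, 0, 0, 0, 0], [1, 0, 0, 0, 0], [1, 0, 0, 0, 0], [1, 0, 0, 0, 0], [1, 0, 0, 0, 0]]}}

```text
clock: 22.8
ee_pos: [0.5969, -0.0048, 0.2055]
tcp_rot: [179.9, 0.0, 92.6]
ft_force: [-0.1, -0.2, -0.2]
gripper_width: -0.0
```

>>> {"api": "step_arm", "payload": {"targets": [[1, 0, 0, 0, 0], [1, 0, 0, 0, 0], [1, 0, 0, 0, 0], [1, 0, 0, 0, 0], [1, 0, 0, 0, 0], [1, 0, 0, 0, 0], [1, 0, 0, 0, 0], [1, 0, 0, 0, 0], [1, 0, 0, 0, 0], [1, 0, 0, 0, 0], [1, 0, 0, 0, 0], [1, 0, 0, 0, 0]]}}

```text
clock: 23.8
ee_pos: [0.5966, -0.0052, 0.204]
tcp_rot: [-180.0, 0.0, 92.5]
ft_force: [0.9, -0.3, -0.2]
gripper_width: -0.004
```

```bash
python3 look.py 20 side wrist; python3 - <<'E'
import pickle;from h import *
crop(pickle.load(open("side20.pkl","rb")),"side20c.png",250,140,410,260,5)
E
```

```text
23.8 [ 0.59660664 -0.00521271  0.2040158 ] [-1.79998577e+02  1.06570286e-03  9.25195325e+01] [ 0.9168988  -0.29497605 -0.21390927] -0.0036794862551741284
```

View pics/side20c.png

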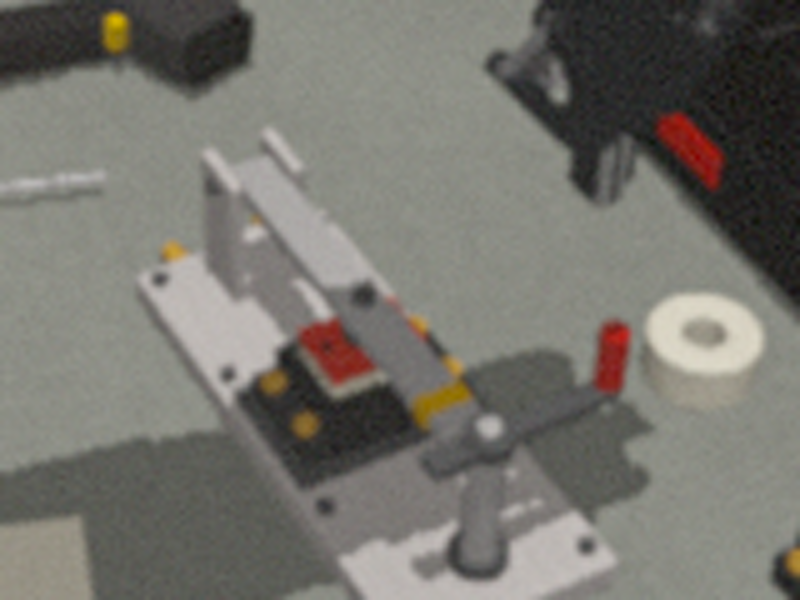

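View pics/wrist20.png

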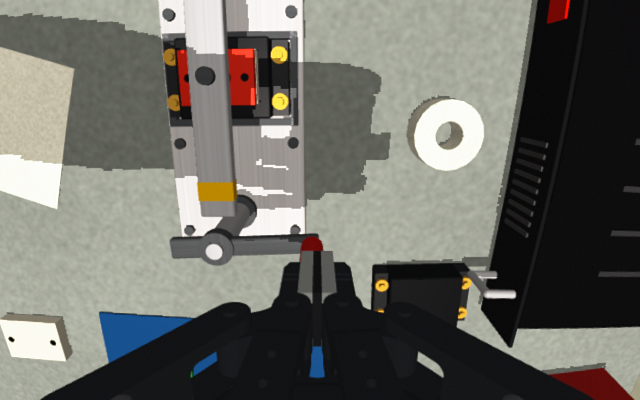

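The bar is down on the stack and looks level, with the latch still open (knob at about (312,243) in the wrist view). I'll lower the finger behind the knob and sweep it home, turning the tool with it.

>>> {"api": "step_arm", "payload": {"targets": [[1, 0.2, -0.1, 3, -0.06], [1, 0, 0, 3, 0], [1, 0, 0, 2, 0], [1, 0, 0, 0.5, 0], [1, 0, 0, 0, 0], [1, 0, 0, 0, 0]]}}

```text
clock: 24.4
ee_pos: [0.5961, -0.0033, 0.1202]
tcp_rot: [179.9, 0.0, 96.0]
ft_force: [0.6, -0.4, 0.1]
gripper_width: -0.003
```

```bash
python3 look.py 21 side; python3 - <<'E'
import pickle;from h import *
crop(pickle.load(open("side21.pkl","rb")),"side21c.png",280,140,440,260,5)
from bench import r
st=r.read_state();a=np.radians(st["tcp_rot"][2]);w=st["ee_pos"][:2]-[.5247,-.0446]
print("rho",w@[np.cos(a),np.sin(a)],w@[np.sin(a),-np.cos(a)])
E
```

```text
24.4 [ 0.59606703 -0.00329482  0.12023152] [1.79926501e+02 1.34337579e-02 9.59575461e+01] [ 0.56070411 -0.43923166  0.14503512] -0.002640410151625731
rho 0.033642070799060245 0.07548935886493577
```

View pics/side21c.png

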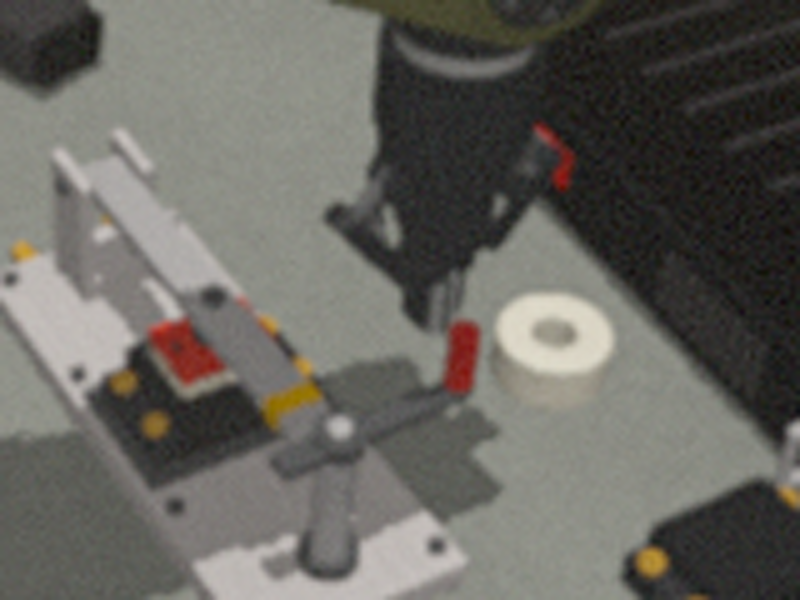

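>>> {"api": "step_arm", "payload": {"targets": [[1, -0.7, -0.3, 0, 0], [1, -0.6, -0.2, 0, 0], [1, -0.85, 0.19, 0, 0.12], [1, -0.85, 0.19, 0, 0.12], [1, -0.85, 0.19, 0, 0.12], [1, -0.85, 0.19, 0, 0.12], [1, -0.85, 0.19, 0, 0.12], [1, -0.85, 0.19, 0, 0.12], [1, 0, 0, 0, 0]]}}

```text
clock: 25.2
ee_pos: [0.5929, -0.0696, 0.1197]
tcp_rot: [179.9, -0.0, 54.3]
ft_force: [-0.6, -0.5, 0.3]
gripper_width: -0.001
```

```bash
cat > lk.py <<'E'
import sys,subprocess
import pickle;from h import *
n=sys.argv[1]
subprocess.run(["python3","look.py",n,"side","wrist"])
crop(pickle.load(open(f"side{n}.pkl","rb")),f"side{n}c.png",280,140,440,260,5)
from bench import r
st=r.read_state();a=np.radians(st["tcp_rot"][2]);w=st["ee_pos"][:2]-[.5247,-.0446]
print("rho",w@[np.cos(a),np.sin(a)],w@[np.sin(a),-np.cos(a)])
E
python3 lk.py 22
```

```text
25.2 [ 0.5929342  -0.06962073  0.11973685] [ 1.79946693e+02 -1.51894124e-02  5.42944722e+01] [-0.63635349 -0.51945137  0.34295231] -0.0009319845272662107
rho 0.019967059781435408 0.06967195915065226
```

View pics/side22c.png

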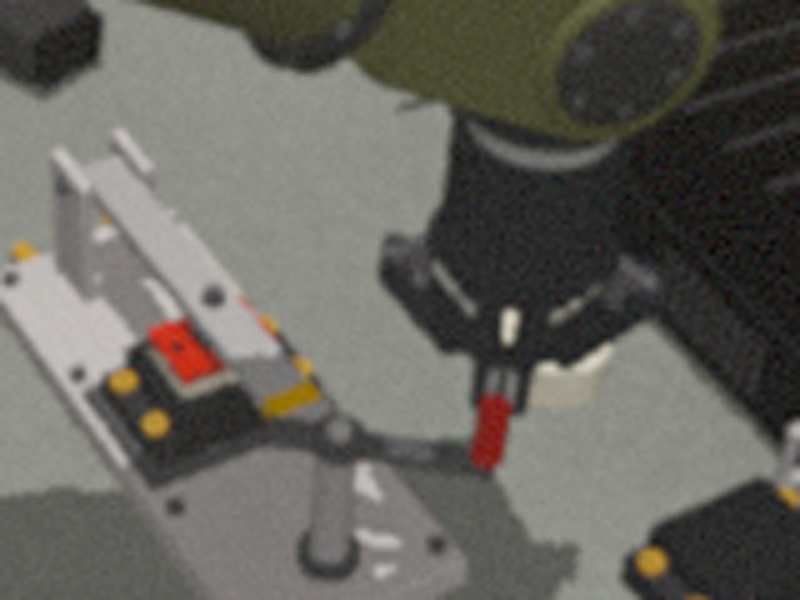

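View pics/wrist22.png

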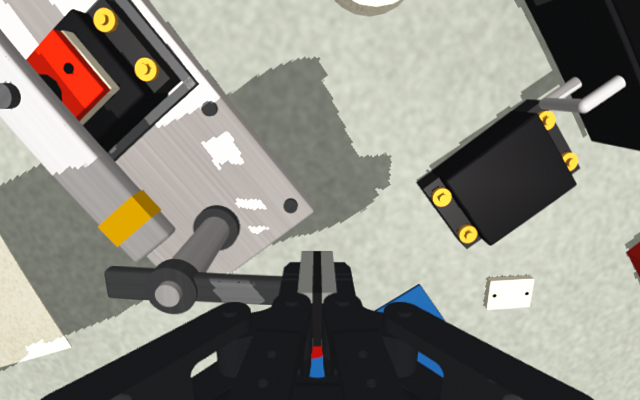

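The latch turns with the finger and its nose is heading over the bar's end. Continuing.

>>> {"api": "step_arm", "payload": {"targets": [[1, -0.85, 0.19, 0, 0.12], [1, -0.85, 0.19, 0, 0.12], [1, -0.85, 0.19, 0, 0.12], [1, -0.85, 0.19, 0, 0.12], [1, -0.85, 0.19, 0, 0.12], [1, -0.85, 0.19, 0, 0.12], [1, 0, 0, 0, 0]]}}

```text
clock: 25.88
ee_pos: [0.5598, -0.1074, 0.1194]
tcp_rot: [180.0, -0.0, 13.3]
ft_force: [0.4, -0.3, 0.5]
gripper_width: 0.0
```

```bash
python3 lk.py 23
```

```text
25.8833 [ 0.55976334 -0.10743633  0.11935479] [ 1.79986546e+02 -8.26433407e-03  1.33237789e+01] [ 0.40136401 -0.34076911  0.48114895] 0.0002458743491962833
rho 0.01996960116956023 0.06907119879935812
```

View pics/side23c.png

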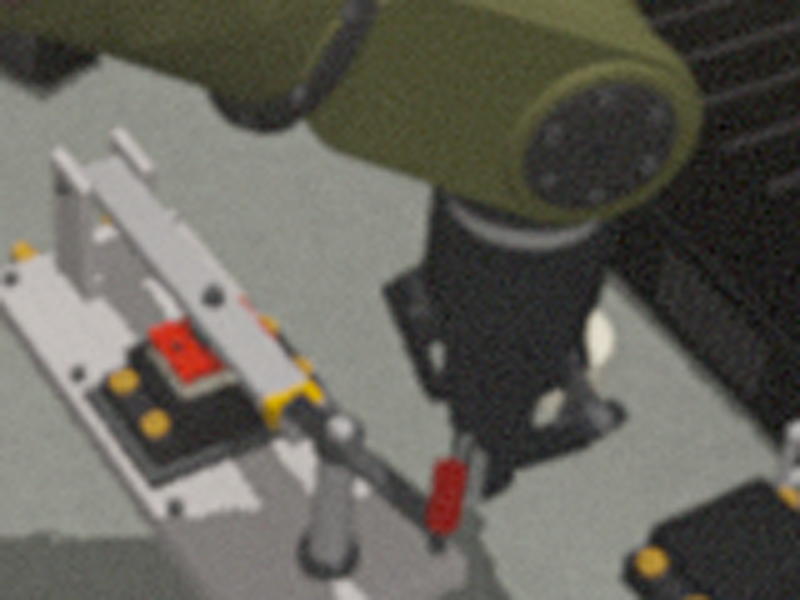

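View pics/wrist23.png

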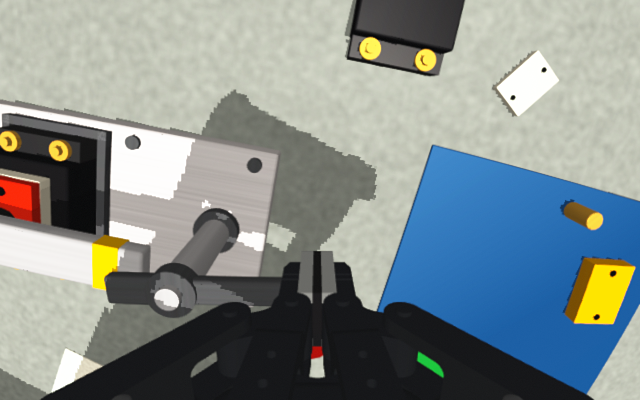

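>>> {"api": "step_arm", "payload": {"targets": [[1, -0.7, 0.15, 0, 0.1], [1, -0.42, 0.1, 0, 0.06], [1, 0, 0, 0, 0]]}}

```text
clock: 26.23
ee_pos: [0.5499, -0.1115, 0.1192]
tcp_rot: [180.0, -0.0, 4.4]
ft_force: [0.6, 0.4, 0.1]
gripper_width: -0.0
```

>>> {"api": "step_arm", "payload": {"targets": [[1, -0.3, 0, 0, 0], [1, 0, 0, 0, 0]]}}

```text
clock: 26.4
ee_pos: [0.5469, -0.1117, 0.1191]
tcp_rot: [180.0, -0.0, 4.6]
ft_force: [0.9, -0.3, -1.2]
gripper_width: -0.004
```

>>> {"api": "step_arm", "payload": {"targets": [[1, -0.2, 0, 0, 0], [1, 0, 0, 0, 0]]}}

```text
clock: 26.57
ee_pos: [0.5462, -0.1118, 0.1193]
tcp_rot: [180.0, -0.2, 4.5]
ft_force: [12.8, 0.4, -4.5]
gripper_width: -0.002
```

A 12.8 N reaction exactly at the expected home position, so it's on the stop. I'll back off, lift away and look.

>>> {"api": "step_arm", "payload": {"targets": [[1, 1, 0, 0, 0], [1, 2, 0, 0, 0], [1, 2, 0, 0, 0], [1, 0, 0, -4, 0], [1, 0, 0, -4, 0], [1, 2, 1, -4, 0], [1, 2, 3, 0, 0], [1, 0, 4, 0, 0], [1, 0, 4, 0, 0], [1, 0, 2, 0, 0], [1, 0, 0, 0, 0], [1, 0, 0, 0, 0]]}}

```text
clock: 27.57
ee_pos: [0.643, -0.245, 0.2347]
tcp_rot: [-180.0, 0.0, 4.3]
ft_force: [1.1, 1.1, 0.1]
gripper_width: -0.002
```

```bash
python3 look.py 24 side scene wrist; python3 - <<'E'
import pickle;from h import *
crop(pickle.load(open("side24.pkl","rb")),"side24c.png",260,150,420,270,5)
crop(pickle.load(open("scene24.pkl","rb")),"scene24c.png",180,150,400,330,3)
E
```

```text
27.5667 [ 0.64299576 -0.24501016  0.23465255] [-1.79967593e+02  4.94845102e-02  4.31027962e+00] [1.08366158 1.11577498 0.10531796] -0.002494203747743218
```

View pics/side24c.png

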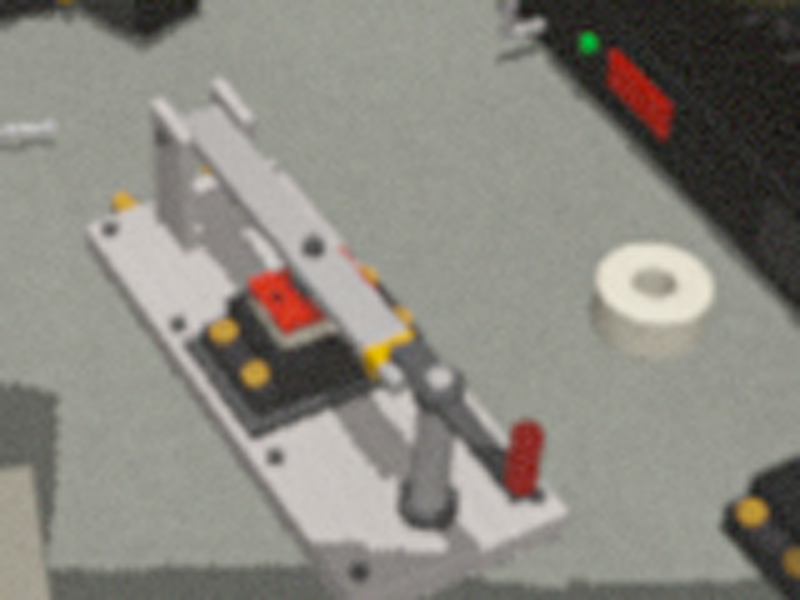

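View pics/scene24c.png

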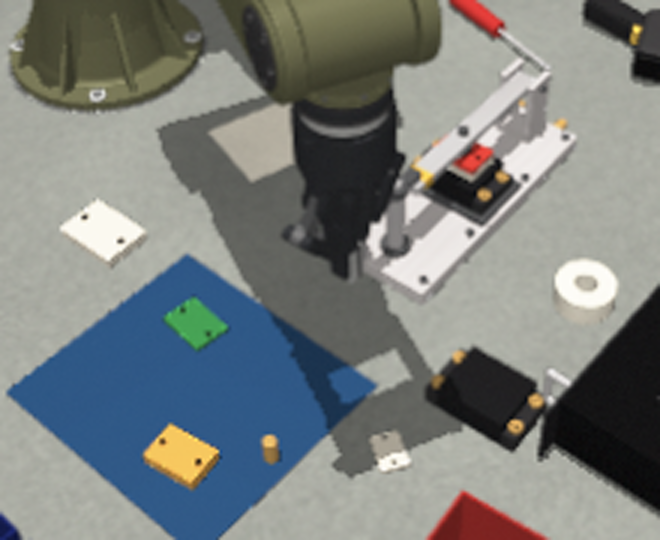

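View pics/wrist24.png

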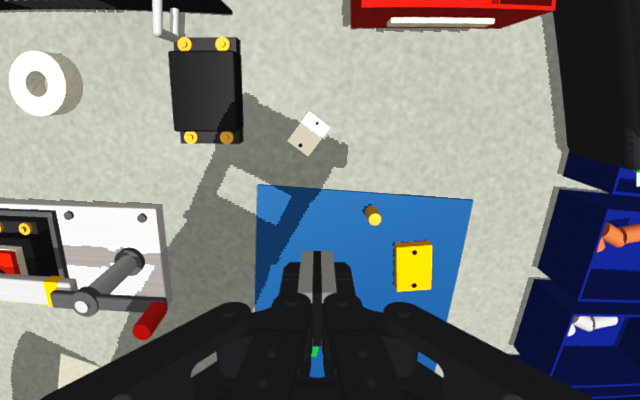

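```bash
python3 - <<'E'
import pickle;from h import *
s=pickle.load(open("side24.pkl","rb"));o=lambda x,y:(x/5+260,y/5+150)
k=onz(s,[o(528,428)],.145)[0];p=onz(s,[o(440,377)],.112)[0];print(k,p);d=k-p
print("latch",np.arctan2(d[1],d[0])-np.radians(-87.5))
s=pickle.load(open("wrist24.pkl","rb"));k=onz(s,[(143,335)],.145)[0];p=onz(s,[(84,303)],.112)[0];d=k-p;print(k,p,np.arctan2(d[1],d[0])+np.radians(87.5))
# bar yellow band height in side: project level-bar end
f=lambda y,z,x=0:np.array([.520,.0763,0])+x*np.array([.999,.0436,0])+y*np.array([-.0436,.999,0])+[0,0,z]
s=pickle.load(open("side24.pkl","rb"))
for z in(.094,.098,.102): print(z,[((q-[260,150])*5).round() for q in proj(s,[f(-.1,z,-.013),f(-.1,z,.013)])])
E
```

```text
[ 0.5284068  -0.11114977  0.145     ] [ 0.52614388 -0.04033473  0.112     ]
latch -0.01168878696949216
[ 0.52612497 -0.11507568  0.145     ] [ 0.52720558 -0.04494714  0.112     ] -0.059040899417983184
0.094 [array([394., 391.]), array([440., 372.])]
0.098 [array([395., 385.]), array([441., 367.])]
0.102 [array([395., 379.]), array([441., 361.])]
```

```bash
python3 -c "
from bench import r
print(r.hand_in())"
```

```text
the job is handed in; nothing more can be done
None
```

The module is clamped: I stacked the 10 mm plate and then the 8 mm plate on it, swung the bar down onto them, and turned the latch home. The job was handed in at about 27.7 s of the 72 s allowed; the hand-in reports no verdict.

- **Plate choice:** touching the module top with shut fingers put it at 56.4 mm, a gap of 17.6 mm. The contact heights when setting down both plates agreed. The 18 mm stack should leave the bar about 0.003 rad off level, within the 0.0175 rad limit.
- **Stack:** in the wrist pictures both plates measure about 1 mm from the module's centre and look flat. The 10 mm plate is within about 1° of square, and the 8 mm plate was set down at the same angle.
- **Bar:** the last side picture shows it resting on the stack and level, as far as pixels allow. I had no direct reading of its angle or of the contact force.
- **Latch:** the knob met its stop at 12.8 N where expected. Pictures put the latch at -0.01 rad (side) and -0.06 rad (wrist). The two cameras disagree by 0.05 rad, but both are well inside the 0.12 rad limit.
- **Rest of the bench:** in the last pictures the green and ochre plates are still on the mat. The label roll, spare module and brass standoff look unmoved, and so do the scanner and screwdriver where they show. The arm touches nothing.

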